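# Check two pipe sleeves on the bore gauge and sort them

### The job

Gauge the two black pipe sleeves one at a time and sort them: lay a sleeve on the gauge's two bars between pusher and pin, and push the blue pusher so that the sleeve slides onto the pin until it stops, gently, without forcing one that jams. Draw it off and lay it flat in the green tray if it went fully home against the shoulder, or in the red tray if it stopped short, before you gauge the other one. Do not disturb the other things on the bench.

Things in the scene. Friction and masses are not known exactly. Their poses are not given: they have to be found in the camera images.
- gauge: Bore gauge fixed to the bench: dark steel base 76 (x) x 270 (y) x 13 mm; over it a level steel pin along the gauge's y axis, at x 0, 38 mm up. Origin: centre of the underside. Two round steel bars (8 mm, at x -15.5 and +15.5 mm, tops 21 mm up) run its whole length; a sleeve lying on both is centred on the pin, its axis 38 mm up. The aluminium block at the +y end is 46 mm wide, 63 mm high.
- pin_tip (a point): Centre of the free end face of the gauge pin, 38 mm above the bench, at gauge y 45 mm; its axes are the gauge's (+y along the pin to the shoulder). The pin is 60 mm long from here to the flat shoulder at gauge y 105 mm, 29 mm in diameter, its last 5 mm tapering to 25 mm.
- load_point (a point): Where the centre of a sleeve comes when it is laid on the bars to be gauged: gauge y -4 mm, 38 mm above the bench; gauge axes. A sleeve clears the pin when its centre is below gauge y 5 mm, and can be lifted off there. It lies loose on the bars: a finger that drags on its side can roll it off.
- home_point (a point): Where the centre of a sleeve comes when it is fully home against the shoulder: gauge y 65 mm, 38 mm above the bench; gauge axes. The sleeve that does not fit stops about 25 mm short of this.
- pusher (a joint): Travel in m (0 to 0.097) of the blue pusher along the gauge's +y. At 0 its front face is at gauge y -70 mm; at 0.095 it has a sleeve fully home; the sleeve that does not fit stops it near 0.070. It slides both ways (1.5 N friction, no spring) and stays where left. It starts at 0 to 0.015; a sleeve drawn back off the pin pushes it back.
- pusher_back (a point): Centre of the flat back (-y) face of the blue pusher, 43 mm above the bench, where it is pushed; the face is 40 mm wide and spans 23 to 63 mm above the bench; the pusher is 24 mm long (its front face is 24 mm further along y); gauge axes.
- sleeve_1_centre (a point): Centre (on the axis, half-way along) of a loose black plastic pipe sleeve with thin blue stripes, lying on its side, 22 mm up on the bench: 80 mm long along its y axis, 44 mm outside, 34 mm bore open at both ends, about 0.1 kg; either end may lead. It may roll about its axis. The two look alike outside; which of them passes is known only from the gauge.
- sleeve_2_centre (a point): Centre (on the axis, half-way along) of a loose black plastic pipe sleeve with thin blue stripes, lying on its side, 22 mm up on the bench: 80 mm long along its y axis, 44 mm outside, 34 mm bore open at both ends, about 0.1 kg; either end may lead. It may roll about its axis. The two look alike outside; which of them passes is known only from the gauge.
- green_tray: Green tray (sleeves that pass), fixed to the bench, 160 (x) x 116 (y) mm outside, 20 mm high, walls and floor 3 mm, open on top. Origin: centre of the underside. A sleeve lying in it has its axis 25 mm above the bench.
- red_tray: Red tray (sleeves that stop short), same size and origin as the green tray.
- white_jar: Bystander, not to be moved: white sample jar with blue cap, 44 mm across, 69 mm tall. Origin: centre of the underside.
- buffer_bottle: Bystander, not to be moved: blue bottle with white cap, 67 mm across, 152 mm tall. Origin: centre of the underside.
- rinse_bottle: Bystander, not to be moved: white wash bottle with red cap and bent nozzle, 66 x 110 mm, 232 mm tall. Origin: centre of the underside.
- tape_roll: Bystander, not to be moved: roll of tan tape lying flat, 92 mm across, 25 mm tall. Origin: centre of the underside.
- marker: Bystander, not to be moved: lying white marker pen with black cap, 138 mm long along its y, 16 mm thick. Origin: centre of the underside.

How it is judged:
On the way, in this order (a step that is already met when the one before it is completed fails the run):
1. one sleeve, the other not yet in a tray, is pushed with the pusher onto the pin until it stops (fully home if it fits) ((((y of sleeve_1_centre in the frame of gauge above 0.033 m and x of sleeve_1_centre in the frame of gauge between -0.007 and 0.007 m and z of sleeve_1_centre in the frame of gauge between 0.03 and 0.046 m and angle between the y axis of sleeve_1_centre and the y axis of gauge, either way round below 0.1 rad and value of joint pusher above 0.062 m) and not (x of sleeve_2_centre in the frame of green_tray between -0.075 and 0.075 m and y of sleeve_2_centre in the frame of green_tray between -0.055 and 0.055 m and z of sleeve_2_centre in the frame of green_tray between 0.015 and 0.032 m)) or ((y of sleeve_2_centre in the frame of gauge above 0.059 m and x of sleeve_2_centre in the frame of gauge between -0.007 and 0.007 m and z of sleeve_2_centre in the frame of gauge between 0.03 and 0.046 m and angle between the y axis of sleeve_2_centre and the y axis of gauge, either way round below 0.1 rad and value of joint pusher above 0.087 m) and not (x of sleeve_1_centre in the frame of red_tray between -0.075 and 0.075 m and y of sleeve_1_centre in the frame of red_tray between -0.055 and 0.055 m and z of sleeve_1_centre in the frame of red_tray between 0.015 and 0.032 m)))), for 0.1 s.
2. with that sleeve lying in its proper tray, the other one is pushed onto the pin until it stops ((((y of sleeve_1_centre in the frame of gauge above 0.033 m and x of sleeve_1_centre in the frame of gauge between -0.007 and 0.007 m and z of sleeve_1_centre in the frame of gauge between 0.03 and 0.046 m and angle between the y axis of sleeve_1_centre and the y axis of gauge, either way round below 0.1 rad and value of joint pusher above 0.062 m) and (x of sleeve_2_centre in the frame of green_tray between -0.075 and 0.075 m and y of sleeve_2_centre in the frame of green_tray between -0.055 and 0.055 m and z of sleeve_2_centre in the frame of green_tray between 0.015 and 0.032 m)) or ((y of sleeve_2_centre in the frame of gauge above 0.059 m and x of sleeve_2_centre in the frame of gauge between -0.007 and 0.007 m and z of sleeve_2_centre in the frame of gauge between 0.03 and 0.046 m and angle between the y axis of sleeve_2_centre and the y axis of gauge, either way round below 0.1 rad and value of joint pusher above 0.087 m) and (x of sleeve_1_centre in the frame of red_tray between -0.075 and 0.075 m and y of sleeve_1_centre in the frame of red_tray between -0.055 and 0.055 m and z of sleeve_1_centre in the frame of red_tray between 0.015 and 0.032 m)))), for 0.1 s.
At the end, for the whole second after the job is handed in: The sleeve that went fully home lies in the green tray and the one that stopped short in the red tray, each on the tray floor (centre inside the walls and under 32 mm above the tray's underside) (x of sleeve_1_centre in the frame of red_tray between -0.075 and 0.075 m and y of sleeve_1_centre in the frame of red_tray between -0.055 and 0.055 m and z of sleeve_1_centre in the frame of red_tray between 0.015 and 0.032 m and x of sleeve_2_centre in the frame of green_tray between -0.075 and 0.075 m and y of sleeve_2_centre in the frame of green_tray between -0.055 and 0.055 m and z of sleeve_2_centre in the frame of green_tray between 0.015 and 0.032 m); the robot touches nothing.
It fails at once if the fingers pressed on the gauge or its pusher with more than 80 N (contact force between the fingers and gauge above 80 N).
It fails at once if a bystander was moved by more than 30 mm (distance of any of white_jar, buffer_bottle, rinse_bottle, tape_roll, marker from where it was at the start of the episode above 0.03 m).
It also fails if it takes over 72 s, if anything falls off the work surface, if the arm or the gripper's body presses on something with over 40 N, if the wrist force passes 120 N, or if a joint passes its speed limit or range.

### The arm

A 7-joint arm with a two-finger parallel gripper is mounted at the origin on a cart in front of the work surface, level with it; the furniture and walls round the work are solid. World frame = base frame: x ahead of the robot, y to its left, z up, the work surface at z = 0. Lengths are in m, angles in rad, forces in N, time in s.
With the tool pointing down it reaches from about 0.35 to 0.775 m from the base axis. Payload 3.1 kg.
Tool frame: the origin (TCP) lies midway between the tips of the shut fingers; the grasp point (between the pads) lies env.grip_point_offset behind it (env.grip_point_offset is the distance from the TCP to the grasp point, in m); z points along the fingers, y is the direction in which the jaws open and shut (so a half turn about z gives the same grasp; the last joint's range is limited). The gripper opens to 85 mm and grips with 20 to 120 N. Pads are 22 mm wide; open, the fingers measure 114 mm over their backs; the gripper's body (76 mm by 85 mm) begins 54 mm behind the grasp point. The pads swing forward as they close: fully open they stand 13 mm farther back than shut.
Start: joints at [-1.176, 0.311, 0.014, 1.512, -0.004, 1.319, -0.027], TCP at [0.233, 0.498, 0.206] pointing down, gripper open.
Joint ranges: [-2.7, 2.7], [-0.3, 1.91], [-1.27, 1.3], [0.12, 2.57], [-1.44, 4.58], [0.2, 2.03], [-3.05, 3.05]. Speed limits (rad/s): [2.79, 2.79, 3.14, 3.14, 3.14, 3.14, 3.14].

### API

Orientations are given as a unit quaternion [x, y, z, w].
In Python, from station import env, cams gives the robot as it stands.
- The arm moves only by the tool drive_tool, never from a script. Its argument "steps" is a list of rows, each a list of 3 entries, a list of its own where there are three numbers: the shift along the world's x, y, z in m, then the turn, a rotation vector about the world's x, y, z in degrees, then the finger opening in m, from 0 to 0.0854. A call has 1 to 5 rows; each row is the pose to reach, as a shift and turn from the pose commanded when the call began; what a row does not reach only later rows make up. A row lasts 1/10 s, in which the tool goes at most 50 mm and 8.59 degrees, less where a joint would pass 70% of its speed; a pose out of reach is approached as far as the arm can. A call with a gripper value outside its range is refused whole. The fingers move at their own pace and stop on an object; "grip_force" is the grip in N (left out, the last holds). Time passes only in rows, so rows that repeat a pose let the fingers close. It gives the time, the measured TCP pose, the force and the opening at its end, in the units of the state.
- env.state(): the state, without advancing time (a new reading comes with each control period).
- cams.grab_frame(name): name is "side" or "top" or "wrist"; returns (picture, depth): 420x560x3 uint8, red, green, blue; 420x560 float32, m along the optical axis (not along the pixel's ray), 0 where there is no reading.
- cams.get_calibration(name): a dict with "fovy" (degrees; the focal length in pixels is half the picture's height over the tangent of half this angle, whatever the lens; pixels are square), "cx", "cy" (the principal point, pixels), "D" ([k1, k2, p1, p2, k3] as OpenCV has them; the pictures are not rectified), "rvec" (rotation vector, rad) and "tvec" (3), from world to camera coordinates, as OpenCV has them. Camera axes: x right, y down, z forward; pixel columns grow to the right and rows downward; lengths in m; the calibration is good to about 2 mm. A picture is of the moment at which its call begins: read the wrist's pose just before it. get_calibration takes no time and is no camera call; for the wrist camera it gives the pose at the moment of the call.
- env.finish_job(): hands the job in, once; it reports no verdict.
The state is a dict: "time": time; "joint_pos": joint angles; "joint_velocities": joint speeds; "effort": joint torques, N m; "position": TCP position; "tool_rot": TCP orientation; "ft_force": force on the tool from outside, world axes, zero at the start; "torque": the same for the moment, N m; "opening": opening from 0.0 (shut) to 1.0 (fully open).
Only numpy, scipy, OpenCV 4.12 (cv2) and the standard library are available. Lean on these libraries where they do the work, as an engineer would, in place of code of your own. Each camera call takes 0.05 s, during which the arm holds its last target. There are 200 camera calls.

## Working session

There is one attempt and no reset: what is moved stays moved. The work goes in short steps, Python scripts to look and compute and a tool call to move; the robot and the scene stay as the last step left them, time stands still between calls to the robot, and variables do not carry over. Pictures are saved under pics/ and viewed, about 8 in all and at most 12, crops included, and the job is handed in when it is done.

Besides the shell and the picture viewer there is one more tool, called after ">>>" as a command line: name --argument value ..., lists and objects as JSON in quotes. drive_tool: Moves the arm, as the interface text tells. Its arguments: {"type":"object","properties":{"steps":{"type":"array","items":{"type":"array"}},"grip_force":{"type":"number"}},"required":["steps"]}

```bash
mkdir -p pics; ls
cat > h.py <<'E'
import numpy as np, cv2
from station import env, cams
from scipy.spatial.transform import Rotation as R
def grab(n):
    c=cams.get_calibration(n); im,d=cams.grab_frame(n); return c,im,d
def K(c,h=420):
    f=h/2/np.tan(np.radians(c['fovy'])/2); return np.array([[f,0,c['cx']],[0,f,c['cy']],[0,0,1.]])
def world(c,d):
    h,w=d.shape; u,v=np.meshgrid(np.arange(w),np.arange(h))
    p=cv2.undistortPoints(np.stack([u,v],-1).reshape(-1,1,2).astype(float),K(c),np.array(c['D'],float)).reshape(h,w,2)
    P=np.dstack([p[...,0]*d,p[...,1]*d,d])
    r=cv2.Rodrigues(np.array(c['rvec'],float))[0]
    return (P-np.array(c['tvec']).ravel())@r
def save(n,im): cv2.imwrite('pics/'+n,im[...,::-1])
E
python3 - <<'E'
from h import *
print(env.state(), env.grip_point_offset)
for n in('top','side'):
    c,im,d=grab(n); save(n+'0.png',im); np.savez(n+'0.npz',im=im,d=d,W=world(c,d)); print(n,c)
E
```

```text
pics
{'time': 0.0, 'joint_pos': array([-1.17566603,  0.31171723,  0.01397936,  1.51305374, -0.0043933 ,
        1.31918467, -0.02720521]), 'joint_velocities': array([-0.00152549, -0.00011542, -0.00056371, -0.0021003 ,  0.00051413,
       -0.0011856 , -0.00104479]), 'effort': array([-5.56125251e-04, -3.79906690e+01,  1.45774204e-01, -2.30593282e+01,
        1.23141403e-02,  1.35717253e-02,  1.98378935e-06]), 'position': array([0.23234497, 0.49765084, 0.20492708]), 'tool_rot': array([ 2.16640914e-01,  9.76250662e-01, -1.14810953e-03, -2.04447495e-04]), 'ft_force': array([-0.19867986,  0.03577878, -0.09683219]), 'torque': array([-0.02481563, -0.04828123,  0.02376175]), 'opening': 0.9986357586374149} 0.0187
top {'fovy': 52.75998690037223, 'cx': 275.40288838973504, 'cy': 206.08500427409467, 'D': array([0.04346707, 0.        , 0.        , 0.        , 0.        ]), 'rvec': array([ 2.15142569, -2.21040561,  0.09900162]), 'tvec': array([0.12301206, 0.55880401, 1.4183589 ])}
side {'fovy': 51.99848465788328, 'cx': 279.61189503675087, 'cy': 212.9738128329698, 'D': array([0.04352811, 0.        , 0.        , 0.        , 0.        ]), 'rvec': array([ 1.91694634, -0.58188506,  0.38891583]), 'tvec': array([-0.39493582,  0.23170621,  1.30279267])}
```

View pics/top0.png

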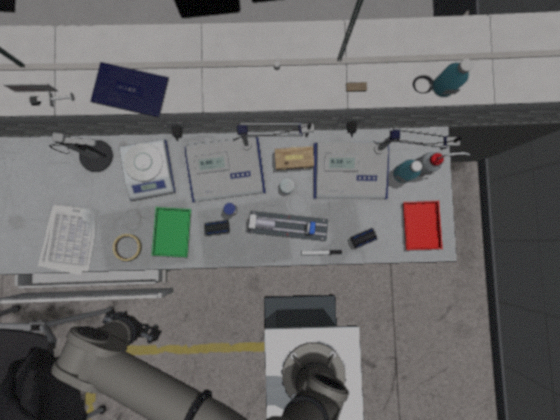

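View pics/side0.png

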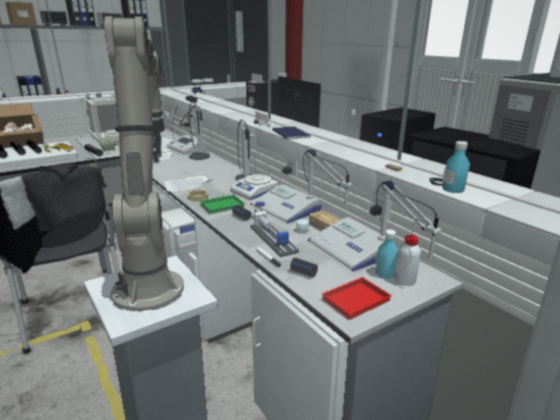

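The top view shows the gauge at (288,226), with the pusher on the right at (312,228) and the block on the left at (253,222). The sleeves are at (217,228) and (363,239), the green tray at (172,232), the red tray at (422,226), the marker at (322,252) and the jar at (229,210). The side view agrees.

Run:
```python
from h import *
z=np.load('top0.npz'); im,W=z['im'].astype(int),z['W']
hsv=cv2.cvtColor(z['im'],cv2.COLOR_RGB2HSV)
def box(u0,v0,u1,v1):
    m=np.zeros(im.shape[:2],bool); m[v0:v1,u0:u1]=1; return m
def rep(n,m,zr):
    p=W[m&(W[...,2]>zr[0])&(W[...,2]<zr[1])&(z['d']>0)]
    (c,s,a)=cv2.minAreaRect(p[:,:2].astype(np.float32)); print(n,len(p),np.round(c,4),np.round(s,3),round(a,2),'z',np.round(np.percentile(p[:,2],[5,50,95]),4))
rep('tableZ',box(200,236,340,246),(-.1,.1))
rep('s_left',box(198,215,236,242)&(im.sum(2)<150),(.015,.08))
rep('s_right',box(345,225,382,252)&(im.sum(2)<150),(.015,.08))
sat=hsv[...,1]>120
rep('green',box(145,200,195,262)&sat&(abs(hsv[...,0].astype(int)-60)<15),(-.02,.05))
rep('red',box(398,195,445,255)&sat,(-.02,.05))
rep('gauge_hi',box(240,205,335,246),(.008,.08))
rep('pusher',box(300,215,325,240)&sat,(.03,.09))
rep('block',box(245,208,262,236),(.045,.09))
rep('jar',box(220,200,240,220),(.03,.1))
rep('marker',box(296,246,345,258),(.006,.03))
```

```text
tableZ 1391 [0.4459 0.1308] [0.479 0.031] 88.44 z [-0.0047  0.0006  0.0135]
s_left 238 [0.4941 0.3066] [0.036 0.076] 5.97 z [0.0333 0.0407 0.0475]
s_right 230 [ 0.4463 -0.1828] [0.034 0.076] 21.97 z [0.0335 0.0417 0.0472]
green 1541 [0.4848 0.4637] [0.117 0.158] 84.72 z [-0.0027  0.0028  0.0113]
red 1694 [ 0.4837 -0.3873] [0.161 0.122] 0.88 z [-0.0003  0.0052  0.0221]
gauge_hi 1704 [0.492  0.0701] [0.115 0.321] 0.59 z [0.0095 0.0157 0.062 ]
pusher 53 [ 0.4846 -0.0105] [0.014 0.036] 88.37 z [0.0588 0.0634 0.0675]
block 138 [0.5095 0.1771] [0.04  0.044] 87.84 z [0.0487 0.0607 0.0668]
jar 122 [0.5537 0.26  ] [0.039 0.039] 52.66 z [0.0614 0.0678 0.0728]
marker 191 [ 0.4038 -0.0402] [0.157 0.037] 88.49 z [0.0067 0.0137 0.0197]
```

>>> drive_tool --steps '[[[0.04, -0.03, 0.03], [0, 0, -8], 0.085], [[0.08, -0.06, 0.06], [0, 0, -16], 0.085], [[0.11, -0.09, 0.09], [0, 0, -24], 0.085], [[0.14, -0.12, 0.11], [0, 0, -32], 0.085], [[0.16, -0.15, 0.12], [0, 0, -40], 0.085]]'

```text
time: 0.6
position: [0.3927, 0.3496, 0.3265]
tool_rot: [0.539, 0.842, 0.001, 0.0]
ft_force: [0.2, 1.0, 0.5]
opening: 0.996
```

>>> drive_tool --steps '[[[0.02, -0.03, 0], [0, 0, -8], 0.085], [[0.04, -0.06, 0], [0, 0, -16], 0.085], [[0.06, -0.09, 0], [0, 0, -25], 0.085], [[0.08, -0.12, 0], [0, 0, -25], 0.085], [[0.08, -0.12, 0], [0, 0, -25], 0.085]]'

```text
time: 1.1
position: [0.4746, 0.2228, 0.3251]
tool_rot: [0.712, 0.703, -0.001, 0.002]
ft_force: [-0.4, -0.1, 0.4]
opening: 1.0
```

Run:
```python
from h import *
s=env.state(); print(s['time'],s['position'],R.from_quat(s['tool_rot']).as_matrix().round(3),s['joint_pos'],s['ft_force'])
c,im,d=grab('wrist'); save('w1.png',im); W=world(c,d); np.savez('w1.npz',im=im,d=d,W=W)
r=cv2.Rodrigues(c['rvec'])[0]; print('cam',-r.T@c['tvec'].ravel(),r.round(2),c['fovy']); 
for p in((0,0),(559,0),(0,419),(559,419),(280,210)): print(p,W[p[1],p[0]])
```

```text
1.1 [0.47462149 0.22277344 0.32511941] [[ 0.013  1.     0.002]
 [ 1.    -0.013 -0.005]
 [-0.005  0.002 -1.   ]] [-0.77866287  0.23060578  0.39320419  1.3457543  -0.08269533  1.58234067
 -0.40842081] [-0.44400504 -0.08924977  0.37412131]
cam [0.47596634 0.30632304 0.49273952] [[ 1.   -0.01  0.  ]
 [-0.01 -0.94  0.33]
 [-0.   -0.33 -0.95]] 66.12005309836255
(0, 0) [-0.50290953  0.67312764 -0.78361456]
(559, 0) [0.83252546 0.42697846 0.04197348]
(0, 419) [0.40763954 0.23520506 0.43863021]
(559, 419) [0.54215035 0.23478467 0.43996753]
(280, 210) [0.47827733 0.14276873 0.01314323]
```

View pics/w1.png

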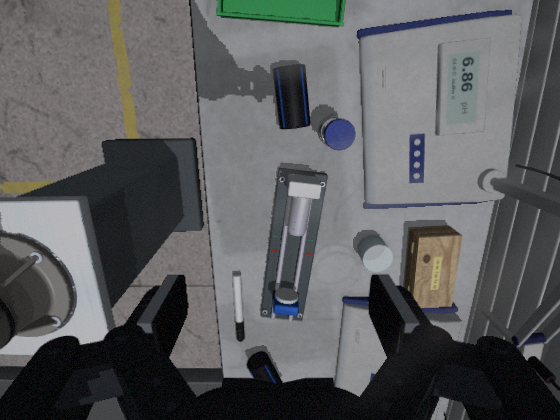

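The wrist view shows the left sleeve at (292,97), the jar at (338,133), the gauge from (303,178) to (287,315) with its pusher at (287,303), the marker at (238,305) and the second sleeve at (262,370).

```bash
cat >> h.py <<'E'
from scipy.optimize import least_squares
def fit_sleeve(p):
    """p: Nx3 points near sleeve -> cx,cy,zaxis,yaw of axis relative to +y (about z, ccw)"""
    q=p[:,:2]; a=0
    c0=q.mean(0); w=np.linalg.svd(q-c0,full_matrices=0)[2][0]; w*=np.sign(w[1])
    a0=np.arctan2(-w[0],w[1])
    def f(x):
        n=np.array([np.cos(x[2]),np.sin(x[2])]); t=(p[:,:2]-c0)@n-x[0]
        return np.hypot(t,p[:,2]-x[1])-.022
    x=least_squares(f,[0,.022,a0],loss='soft_l1',f_scale=.001).x
    n=np.array([np.cos(x[2]),np.sin(x[2])]); u=np.array([-n[1],n[0]])
    s=(q-c0)@u; lo,hi=np.percentile(s,[1,99]); c=c0+n*x[0]+u*(lo+hi)/2
    return c,x[1],np.degrees(x[2]),hi-lo,np.abs(f(x)).mean()
def near(W,x,y,r,z0,z1):
    return (np.hypot(W[...,0]-x,W[...,1]-y)<r)&(W[...,2]>z0)&(W[...,2]<z1)
E
python3 - <<'E'
from h import *
z=np.load('w1.npz'); W,im,d=z['W'],z['im'],z['d']
dark=im.max(2)<110
for n,(x,y) in dict(L=(.494,.307),R=(.4463,-.1828)).items():
    m=near(W,x,y,.06,.012,.06); 
    if n=='L': m&=~near(W,.5537,.26,.03,-1,1)
    print(n,m.sum(),fit_sleeve(W[m]))
G=(np.abs(W[...,0]-.49)<.075)&(np.abs(W[...,1]-.07)<.17)
def rect(n,m):
    p=W[m]; r=cv2.minAreaRect(p[:,:2].astype(np.float32)); print(n,len(p),np.round(r[0],4),np.round(r[1],4),r[2],'z',np.median(p[:,2]))
rect('base',G&(W[...,2]>.009)&(W[...,2]<.017)&(im.max(2)<120))
rect('block',G&(W[...,2]>.055)&(W[...,2]<.07)&(W[...,1]>.13))
hsv=cv2.cvtColor(im,cv2.COLOR_RGB2HSV); b=(hsv[...,1]>150)&(abs(hsv[...,0].astype(int)-112)<12)
rect('pushtop',G&b&(W[...,2]>.058)&(W[...,2]<.068))
rect('jar',near(W,.554,.26,.04,.063,.075)); rect('table',near(W,.42,.2,.03,-.02,.02))
g=hsv[...,1]>100
rect('green',(W[...,1]>.35)&g&(W[...,2]>.013)&(W[...,2]<.03)&(abs(hsv[...,0].astype(int)-60)<20))
# pin axis
m=G&(W[...,2]>.042)&(W[...,2]<.056)&(W[...,1]>.09)&(W[...,1]<.155);p=W[m];
for y0 in np.arange(.09,.155,.01):
    k=p[(p[:,1]>=y0)&(p[:,1]<y0+.01)]; 
    if len(k)>4: print('pin',round(y0,3),len(k),k[:,0].min().round(4),k[:,0].max().round(4),k[:,2].max().round(4))
E
```

```text
L 1998 (array([0.49596516, 0.31036383]), np.float64(0.0218637365990963), np.float64(6.484149601956466), np.float64(0.07789312389806943), np.float64(0.0005801786921600528))
R 546 (array([ 0.4427449 , -0.17602636]), np.float64(0.02128976365333869), np.float64(21.226298169730697), np.float64(0.06551083003189162), np.float64(0.0010712118295359142))
base 3859 [0.4957 0.0706] [0.2695 0.0762] 82.21985626220703 z 0.01297099848496488
block 557 [0.5113 0.1865] [0.0255 0.0457] 82.37765502929688 z 0.06276208739176883
pushtop 244 [ 0.4855 -0.0077] [0.0179 0.0388] 85.3973159790039 z 0.06275490506332165
jar 780 [0.5557 0.2639] [0.0396 0.0387] 43.974266052246094 z 0.0688564152105024
table 1151 [0.4201 0.2003] [0.059  0.0593] 85.9499740600586 z 0.00012065886812304122
green 709 [0.4814 0.4154] [0.03   0.1655] 89.0843276977539 z 0.020923171504268506
pin 0.11 45 0.4898 0.5153 0.0527
pin 0.12 110 0.4898 0.5167 0.0538
pin 0.13 118 0.4899 0.5182 0.0537
pin 0.14 121 0.4913 0.5195 0.054
pin 0.15 60 0.4929 0.5192 0.0535
```

>>> drive_tool --steps '[[[0.01, 0.04, 0], [0, 0, 4], 0.085], [[0.021, 0.0875, -0.03], [0, 0, 7.2], 0.085], [[0.021, 0.0875, -0.08], [0, 0, 7.2], 0.085], [[0.021, 0.0875, -0.13], [0, 0, 7.2], 0.085], [[0.021, 0.0875, -0.16], [0, 0, 7.2], 0.085]]'

```text
time: 1.65
position: [0.4889, 0.3189, 0.1607]
tool_rot: [0.66, 0.751, -0.003, -0.001]
ft_force: [-1.0, 0.3, -0.4]
opening: 0.997
```

>>> drive_tool --steps '[[[0, 0, -0.02], [0, 0, 0], 0.085], [[0, 0, -0.05], [0, 0, 0], 0.085], [[0, 0, -0.075], [0, 0, 0], 0.085], [[0, 0, -0.08], [0, 0, 0], 0.085], [[0, 0, -0.08], [0, 0, 0], 0.085]]'

```text
time: 2.15
position: [0.4908, 0.3183, 0.0843]
tool_rot: [0.661, 0.751, -0.001, -0.001]
ft_force: [0.6, -0.4, 1.1]
opening: 1.0
```

```bash
cat >> h.py <<'E'
def st():
    s=env.state(); m=R.from_quat(s['tool_rot']).as_matrix(); y=m[:,1]*np.sign(m[0,1])
    print('t',s['time'],'pos',s['position'].round(4),'jawyaw',np.degrees(np.arctan2(y[1],y[0])).round(2),'z',m[:,2].round(3),'F',s['ft_force'].round(1),'open',round(s['opening'],3),'q',s['joint_pos'].round(2))
E
python3 - <<'E'
from h import *
st()
c,im,d=grab('wrist'); W=world(c,d); save('w2.png',im)
m=near(W,.496,.31,.055,.012,.05)&~near(W,.5557,.264,.03,-1,1)
print(m.sum(),fit_sleeve(W[m]))
E
```

```text
t 2.15 pos [0.4908 0.3183 0.0843] jawyaw 7.29 z [-0.003 -0.001 -1.   ] F [ 0.6 -0.4  1.1] open 1.0 q [-0.82  0.49  0.31  1.59 -0.16  1.09 -0.35]
6038 (array([0.49582121, 0.31062719]), np.float64(0.02182709937160184), np.float64(6.382342486038017), np.float64(0.07841849058216352), np.float64(0.0005234352863334208))
```

>>> drive_tool --steps '[[[0.005, -0.0075, 0], [0, 0, -0.9], 0.085], [[0.005, -0.0075, -0.02], [0, 0, -0.9], 0.085], [[0.005, -0.0075, -0.04], [0, 0, -0.9], 0.085], [[0.005, -0.0075, -0.04], [0, 0, -0.9], 0.085]]'

```text
time: 2.6
position: [0.4966, 0.3086, 0.0442]
tool_rot: [0.668, 0.744, -0.002, -0.0]
ft_force: [-0.4, 0.1, -0.4]
opening: 0.996
```

```bash
python3 -c "
from h import *
st()"
```

```text
t 2.6 pos [0.4966 0.3086 0.0442] jawyaw 6.2 z [-0.003 -0.002 -1.   ] F [-0.4  0.1 -0.4] open 0.996 q [-0.8   0.53  0.3   1.63 -0.18  1.01 -0.33]
```

>>> drive_tool --steps '[[[0, 0.001, -0.02], [0, 0, 0], 0.085], [[0, 0.001, -0.038], [0, 0, 0], 0.085], [[0, 0.001, -0.038], [0, 0, 0], 0.085], [[0, 0.001, -0.038], [0, 0, 0], 0.03], [[0, 0.001, -0.038], [0, 0, 0], 0.03]]' --grip_force 30

```text
time: 3.1
position: [0.499, 0.3117, 0.0093]
tool_rot: [0.667, 0.745, 0.002, 0.001]
ft_force: [-0.4, 1.4, 1.2]
opening: 0.689
```

>>> drive_tool --steps '[[[0, 0, 0], [0, 0, 0], 0.03], [[0, 0, 0], [0, 0, 0], 0.03], [[0, 0, 0], [0, 0, 0], 0.03], [[0, 0, 0], [0, 0, 0], 0.03]]'

```text
time: 3.5
position: [0.4956, 0.3113, 0.0094]
tool_rot: [0.667, 0.745, -0.001, -0.001]
ft_force: [-4.3, -2.1, 10.3]
opening: 0.382
```

Run:
```python
from h import *
st()
c,im,d=grab('wrist'); save('w3.png',im); st()
```

```text
t 3.5 pos [0.4956 0.3113 0.0094] jawyaw 6.31 z [-0.003  0.    -1.   ] F [-4.3 -2.1 10.3] open 0.382 q [-0.79  0.57  0.29  1.66 -0.2   0.94 -0.32]
t 3.55 pos [0.4956 0.3113 0.0094] jawyaw 6.31 z [-0.003  0.    -1.   ] F [-5.3 -1.8  9.4] open 0.389 q [-0.79  0.57  0.29  1.66 -0.2   0.94 -0.32]
```

View pics/w3.png

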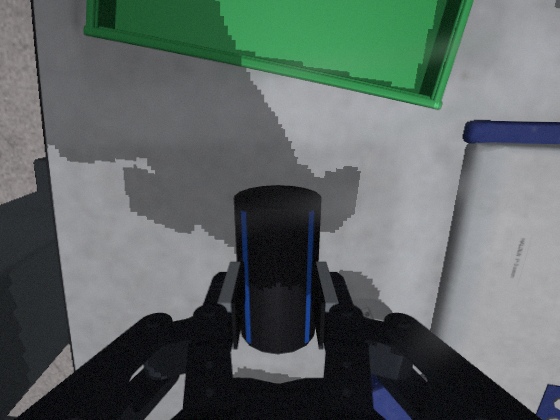

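The sleeve (278,270) sits between the pads and is aligned with them. I'll lift it and check.

>>> drive_tool --steps '[[[0, 0, 0.02], [0, 0, 0], 0.03], [[0, 0, 0.06], [0, 0, 0], 0.03], [[0, 0, 0.1], [0, 0, 0], 0.03], [[0, 0, 0.14], [0, 0, 0], 0.03], [[0, 0, 0.15], [0, 0, 0], 0.03]]'

```text
time: 4.05
position: [0.5007, 0.3126, 0.1633]
tool_rot: [0.667, 0.745, 0.005, 0.001]
ft_force: [0.7, -0.4, 0.1]
opening: 0.379
```

Run:
```python
from h import *
st(); s=env.state()
c,im,d=grab('wrist'); save('w4.png',im); W=world(c,d); T=s['position']; M=R.from_quat(s['tool_rot']).as_matrix()
P=(W-T)@M; np.save('w4P.npy',P)
m=(np.abs(P[...,1])<.021)&(P[...,0]>-.02)&(P[...,0]<.06)&(np.abs(P[...,2]+.02)<.035)
p=P[m]; q=np.c_[p[:,1],p[:,0],-p[:,2]]   # jaw, along, up
print(len(p),fit_sleeve(q), q[:,2].max())
```

```text
t 4.05 pos [0.5007 0.3126 0.1633] jawyaw 6.27 z [ 0.009  0.006 -1.   ] F [ 0.7 -0.4  0.1] open 0.379 q [-0.82  0.42  0.33  1.49 -0.14  1.25 -0.36]
11103 (array([0.00038226, 0.00975676]), np.float64(0.012704745263532071), np.float64(-0.06090584437095375), np.float64(0.05772736036143726), np.float64(0.0024804636420188574)) 0.054969456567923035
```

>>> drive_tool --steps '[[[0, -0.03, 0], [0, 0, -3], 0.03], [[0, -0.08, 0], [0, 0, -6], 0.03], [[0, -0.13, 0], [0, 0, -9], 0.03], [[0, -0.18, 0], [0, 0, -12], 0.03], [[-0.003, -0.22, 0], [0, 0, -14], 0.03]]'

```text
time: 4.6
position: [0.4931, 0.087, 0.1558]
tool_rot: [0.755, 0.656, -0.002, 0.0]
ft_force: [0.9, -0.0, -0.2]
opening: 0.382
```

>>> drive_tool --steps '[[[-0.002, -0.027, 0], [0, 0, 0], 0.03], [[-0.002, -0.027, -0.02], [0, 0, 0], 0.03], [[-0.002, -0.027, -0.05], [0, 0, 0], 0.03], [[-0.002, -0.027, -0.07], [0, 0, 0], 0.03], [[-0.002, -0.027, -0.07], [0, 0, 0], 0.03]]'

```text
time: 5.1
position: [0.4879, 0.0634, 0.0831]
tool_rot: [0.753, 0.658, -0.004, -0.002]
ft_force: [-0.2, 0.1, -0.9]
opening: 0.387
```

```bash
cat >> h.py <<'E'
GC=np.array([.4957,.0706]); U=np.array([.1357,.9908]); N=np.array([.9908,-.1357])
def g2w(x,y): return GC+N*x+U*y
def w2g(p): d=np.asarray(p)[...,:2]-GC; return np.stack([d@N,d@U],-1)
def held(show=None):
    s=env.state(); c,im,d=grab('wrist'); W=world(c,d)
    if show: save(show,im)
    return s,im,d,W
E
python3 - <<'E'
from h import *
st(); s,im,d,W=held('w5.png'); print('tcp in gauge',w2g(s['position']))
E
```

```text
t 5.1 pos [0.4879 0.0634 0.0831] jawyaw -7.74 z [-0.01  -0.002 -1.   ] F [-0.2  0.1 -0.9] open 0.387 q [-0.54  0.33  0.46  1.85 -0.17  1.01 -0.14]
tcp in gauge [-0.00675627 -0.00816917]
```

View pics/w5.png

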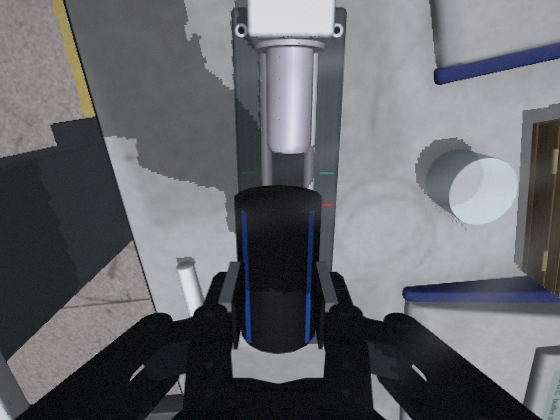

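>>> drive_tool --steps '[[[0.0067, 0.001, 0], [0, 0, 0], 0.03], [[0.0067, 0.001, -0.02], [0, 0, 0], 0.03], [[0.0067, 0.001, -0.035], [0, 0, 0], 0.03], [[0.0067, 0.001, -0.035], [0, 0, 0], 0.03], [[0.0067, 0.001, -0.035], [0, 0, 0], 0.03]]'

```text
time: 5.65
position: [0.5004, 0.0652, 0.0533]
tool_rot: [0.753, 0.658, 0.001, 0.001]
ft_force: [0.3, -0.2, -0.3]
opening: 0.382
```

Run:
```python
from h import *
st(); s,im,d,W=held('w6.png'); print('tcp in gauge',w2g(s['position']))
G=w2g(W)
# sleeve front part & pin
for n,(y0,y1,z0,z1) in dict(sleeve=(.012,.03,.03,.09),pin=(.055,.09,.03,.056)).items():
    m=(abs(G[...,0])<.03)&(G[...,1]>y0)&(G[...,1]<y1)&(W[...,2]>z0)&(W[...,2]<z1)
    p=np.c_[G[m],W[m][:,2]]; r={'sleeve':.022,'pin':.0145}[n]
    x=least_squares(lambda x:np.hypot(p[:,0]-x[0]-x[2]*(p[:,1]-y0),p[:,2]-x[1])-r,[0,.05,0],loss='soft_l1',f_scale=.001).x
    print(n,len(p),'x,z,slope',x.round(4),'ymax',np.percentile(p[:,1],99))
m=(abs(G[...,0])<.02)&(G[...,1]<.06)&(W[...,2]>z0);
```

```text
t 5.65 pos [0.5004 0.0652 0.0533] jawyaw -7.71 z [ 0.002  0.    -1.   ] F [ 0.3 -0.2 -0.3] open 0.382 q [-0.52  0.38  0.45  1.86 -0.2   0.94 -0.11]
tcp in gauge [ 0.00537212 -0.00475341]
sleeve 3605 x,z,slope [0.0055 0.1036 0.0243] ymax 0.029904427443962416
pin 3774 x,z,slope [ 0.0002  0.0378 -0.0026] ymax 0.08976099773788948
```

>>> drive_tool --steps '[[[-0.005, 0, 0], [0, 0, 0], 0.03], [[-0.005, 0, 0], [0, 0, 0], 0.03], [[-0.005, 0, 0], [0, 0, 0], 0.03]]'

```text
time: 6.0
position: [0.4943, 0.0651, 0.0528]
tool_rot: [0.753, 0.658, 0.0, 0.0]
ft_force: [0.7, -0.3, -1.1]
opening: 0.383
```

>>> drive_tool --steps '[[[0, 0, 0], [0, 0, 0], 0.03], [[0, 0, 0], [0, 0, 0], 0.03]]'

```text
time: 6.2
position: [0.4942, 0.065, 0.0524]
tool_rot: [0.753, 0.658, 0.0, 0.0]
ft_force: [-0.1, -0.4, -1.0]
opening: 0.392
```

>>> drive_tool --steps '[[[0, 0, 0], [0, 0, 0], 0.03], [[0, 0, 0], [0, 0, 0], 0.03]]'

```text
time: 6.4
position: [0.4942, 0.065, 0.0523]
tool_rot: [0.753, 0.658, -0.0, 0.0]
ft_force: [-0.2, 0.0, -1.3]
opening: 0.381
```

```bash
cat >> h.py <<'E'
def fitg(W,y0,y1,z0,z1,r,zi):
    G=w2g(W); m=(abs(G[...,0])<r*.9)&(G[...,1]>y0)&(G[...,1]<y1)&(W[...,2]>z0)&(W[...,2]<z1)
    p=np.c_[G[m],W[m][:,2]]; ym=(y0+y1)/2
    x=least_squares(lambda x:np.hypot(p[:,0]-x[0]-x[2]*(p[:,1]-ym),p[:,2]-x[1]-x[3]*(p[:,1]-ym))-r,[0,zi,0,0],loss='soft_l1',f_scale=.001).x
    print(len(p),'x,z,slopex,slopez',x.round(4),'y range',np.percentile(p[:,1],[1,99]).round(4)); return x
E
python3 - <<'E'
from h import *
st(); s,im,d,W=held('w7.png'); print('tcp in gauge',w2g(s['position']))
fitg(W,.0,.045,.05,.1,.022,.066)
fitg(W,.055,.09,.03,.06,.0145,.038)
E
```

```text
t 6.4 pos [0.4942 0.065  0.0523] jawyaw -7.72 z [-0. -0. -1.] F [-0.2  0.  -1.3] open 0.381 q [-0.52  0.37  0.45  1.88 -0.2   0.94 -0.11]
tcp in gauge [-0.00077122 -0.00576697]
6567 x,z,slopex,slopez [-0.0004  0.0647 -0.0059 -0.0088] y range [0.0004 0.0331]
3571 x,z,slopex,slopez [ 0.0002  0.0378 -0.0009  0.0016] y range [0.0554 0.0896]
```

>>> drive_tool --steps '[[[0.0006, 0, -0.01], [0, 0, 0], 0.03], [[0.0006, 0, -0.018], [0, 0, 0], 0.03], [[0.0006, 0, -0.022], [0, 0, 0], 0.03], [[0.0006, 0, -0.0255], [0, 0, 0], 0.03], [[0.0006, 0, -0.0255], [0, 0, 0], 0.03]]'

```text
time: 6.95
position: [0.4945, 0.0649, 0.0263]
tool_rot: [0.753, 0.658, -0.0, -0.0]
ft_force: [-1.4, -0.4, -0.6]
opening: 0.386
```

>>> drive_tool --steps '[[[0, 0, 0], [0, 0, 0], 0.03], [[0, 0, 0], [0, 0, 0], 0.03]]'

```text
time: 7.15
position: [0.4949, 0.065, 0.0269]
tool_rot: [0.753, 0.658, 0.0, 0.0]
ft_force: [-0.3, 0.2, -1.1]
opening: 0.38
```

Run:
```python
from h import *
st(); s,im,d,W=held('w8.png'); print('tcp in gauge',w2g(s['position']))
fitg(W,.0,.045,.03,.1,.022,.04)
```

```text
t 7.15 pos [0.4949 0.065  0.0269] jawyaw -7.72 z [ 0.  0. -1.] F [-0.3  0.2 -1.1] open 0.38 q [-0.51  0.41  0.44  1.9  -0.22  0.88 -0.09]
tcp in gauge [-4.59075184e-05 -5.61343585e-03]
7003 x,z,slopex,slopez [ 0.0003  0.0393  0.0096 -0.0772] y range [0.0004 0.0334]
```

>>> drive_tool --steps '[[[0, 0, -0.001], [0, 0, 0], 0.03], [[0, 0, -0.001], [0, 0, 0], 0.045], [[0, 0, -0.001], [0, 0, 0], 0.07], [[0, 0, -0.001], [0, 0, 0], 0.085], [[0, 0, -0.001], [0, 0, 0], 0.085]]'

```text
time: 7.7
position: [0.4949, 0.065, 0.0259]
tool_rot: [0.753, 0.658, 0.0, 0.0]
ft_force: [0.1, 0.5, -0.2]
opening: 0.989
```

>>> drive_tool --steps '[[[0, 0, 0], [0, 0, 0], 0.085], [[0, 0, 0.02], [0, 0, 0], 0.085], [[0, 0, 0.06], [0, 0, 0], 0.085], [[0, 0, 0.1], [0, 0, 0], 0.085], [[0, 0, 0.1], [0, 0, 0], 0.085]]'

```text
time: 8.2
position: [0.4997, 0.0653, 0.1315]
tool_rot: [0.753, 0.658, 0.005, 0.003]
ft_force: [0.6, 0.6, 0.4]
opening: 0.992
```

>>> drive_tool --steps '[[[-0.005, -0.04, 0], [0, 0, 0], 0.0], [[-0.01, -0.09, 0], [0, 0, 0], 0.0], [[-0.018, -0.14, 0], [0, 0, 0], 0.0], [[-0.018, -0.14, 0], [0, 0, 0], 0.0], [[-0.018, -0.14, 0], [0, 0, 0], 0.0]]'

```text
time: 8.7
position: [0.4761, -0.0767, 0.1255]
tool_rot: [0.755, 0.656, -0.0, -0.0]
ft_force: [0.9, 1.1, -0.2]
opening: 0.14
```

Run:
```python
from h import *
st(); s,im,d,W=held('w9.png'); print('tcp in gauge',w2g(s['position']))
fitg(W,-.04,.03,.04,.07,.022,.04)
G=w2g(W);hsv=cv2.cvtColor(im,cv2.COLOR_RGB2HSV); b=(hsv[...,1]>150)&(abs(hsv[...,0].astype(int)-112)<12)
m=b&(W[...,2]>.057)&(W[...,2]<.068)&(G[...,1]<-.05)&(G[...,1]>-.13)&(abs(G[...,0])<.03); p=G[m]
print(len(p),p.min(0),p.max(0),np.percentile(p[:,1],[2,98]))
```

```text
t 8.7 pos [ 0.4761 -0.0767  0.1255] jawyaw -7.99 z [-0.  0. -1.] F [ 0.9  1.1 -0.2] open 0.14 q [-0.34  0.26  0.56  1.83 -0.15  1.09  0.14]
tcp in gauge [ 0.00054109 -0.14859487]
3599 x,z,slopex,slopez [ 0.0007  0.0379  0.01   -0.002 ] y range [-0.0396 -0.0024]
1442 [-0.01945393 -0.08882754] [ 0.01992182 -0.07102322] [-0.08856349 -0.0716143 ]
```

View pics/w9.png

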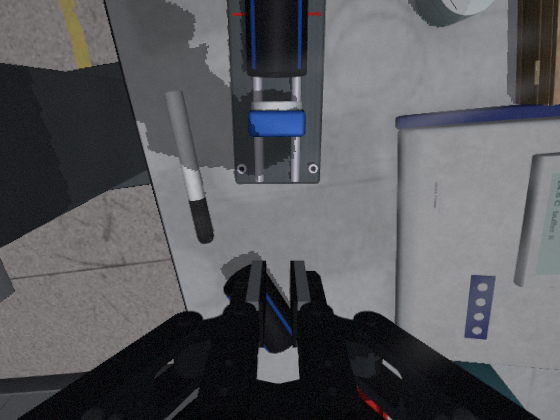

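The view shows the sleeve seated on the bars at (277,40) and the blue pusher at (277,122), clear of it. Sleeve 2 is at (265,300) and the marker at (190,165).

>>> drive_tool --steps '[[[0.003, 0.026, 0], [0, 0, 0.1], 0.0], [[0.003, 0.026, -0.04], [0, 0, 0.1], 0.0], [[0.003, 0.026, -0.08], [0, 0, 0.1], 0.0], [[0.003, 0.026, -0.09], [0, 0, 0.1], 0.0], [[0.003, 0.026, -0.09], [0, 0, 0.1], 0.0]]'

```text
time: 9.25
position: [0.4781, -0.0474, 0.0343]
tool_rot: [0.752, 0.659, -0.002, -0.002]
ft_force: [0.2, -0.1, 1.0]
opening: -0.005
```

>>> drive_tool --steps '[[[0, 0, 0], [0, 0, 0], 0.0], [[0, 0, 0], [0, 0, 0], 0.0], [[0, 0, 0], [0, 0, 0], 0.0]]'

```text
time: 9.55
position: [0.4813, -0.0491, 0.0374]
tool_rot: [0.753, 0.659, 0.001, 0.001]
ft_force: [-0.5, -1.1, 0.2]
opening: 0.001
```

Run:
```python
from h import *
st(); print(w2g(env.state()['position']))
```

```text
t 9.55 pos [ 0.4813 -0.0491  0.0374] jawyaw -7.63 z [ 0.004  0.    -1.   ] F [-0.5 -1.1  0.2] open 0.001 q [-0.34  0.37  0.51  1.93 -0.23  0.89  0.15]
[ 0.00195956 -0.12054387]
```

>>> drive_tool --steps '[[[0, 0.008, 0], [0, 0, 0], 0.0], [[0.0007, 0.016, 0], [0, 0, 0], 0.0], [[0.0018, 0.024, 0], [0, 0, 0], 0.0], [[0.0029, 0.032, 0], [0, 0, 0], 0.0], [[0.004, 0.04, 0], [0, 0, 0], 0.0]]'

```text
time: 10.05
position: [0.4837, -0.0087, 0.0359]
tool_rot: [0.752, 0.659, -0.0, 0.0]
ft_force: [-0.9, -1.6, 2.5]
opening: 0.004
```

>>> drive_tool --steps '[[[0.0007, 0.005, 0], [0, 0, 0], 0.0], [[0.0014, 0.01, 0], [0, 0, 0], 0.0], [[0.0021, 0.015, 0], [0, 0, 0], 0.0], [[0.0027, 0.02, 0], [0, 0, 0], 0.0], [[0.0034, 0.025, 0], [0, 0, 0], 0.0]]'

```text
time: 10.55
position: [0.4872, 0.0162, 0.0359]
tool_rot: [0.753, 0.658, -0.0, 0.0]
ft_force: [-1.5, -2.7, 3.2]
opening: 0.002
```

Run:
```python
from h import *
st(); s,im,d,W=held('w10.png'); print('tcp',w2g(s['position']))
fitg(W,-.02,.04,.03,.07,.022,.038)
```

```text
t 10.55 pos [0.4872 0.0162 0.0359] jawyaw -7.64 z [ 0. -0. -1.] F [-1.5 -2.7  3.2] open 0.002 q [-0.46  0.38  0.49  1.92 -0.23  0.89  0.01]
tcp [-0.00107258 -0.05507964]
11141 x,z,slopex,slopez [ 0.0004  0.0379 -0.0006  0.0019] y range [-0.0193  0.0394]
```

>>> drive_tool --steps '[[[0.0007, 0.005, 0], [0, 0, 0], 0.0], [[0.0014, 0.01, 0], [0, 0, 0], 0.0], [[0.0019, 0.014, 0], [0, 0, 0], 0.0], [[0.0024, 0.018, 0], [0, 0, 0], 0.0]]'

```text
time: 11.0
position: [0.4896, 0.0344, 0.0358]
tool_rot: [0.752, 0.659, 0.0, 0.0]
ft_force: [-1.4, -2.8, 3.0]
opening: -0.002
```

>>> drive_tool --steps '[[[0.0004, 0.003, 0], [0, 0, 0], 0.0], [[0.0008, 0.006, 0], [0, 0, 0], 0.0]]'

```text
time: 11.2
position: [0.4904, 0.0403, 0.0358]
tool_rot: [0.753, 0.659, 0.0, 0.0]
ft_force: [-0.8, -1.9, 5.2]
opening: 0.002
```

Run:
```python
from h import *
st(); s,im,d,W=held('w11.png'); print('tcp',w2g(s['position']))
fitg(W,-.02,.1,.053,.07,.022,.038)
```

```text
t 11.2 pos [0.4904 0.0403 0.0358] jawyaw -7.62 z [ 0. -0. -1.] F [-0.8 -1.9  5.2] open 0.002 q [-0.5   0.39  0.48  1.91 -0.23  0.89 -0.04]
tcp [-0.00112238 -0.03076208]
17195 x,z,slopex,slopez [ 0.0003  0.0383  0.0018 -0.0272] y range [-0.0188  0.0819]
```

>>> drive_tool --steps '[[[0.0004, 0.003, 0], [0, 0, 0], 0.0], [[0.0008, 0.006, 0], [0, 0, 0], 0.0]]'

```text
time: 11.45
position: [0.4912, 0.046, 0.0358]
tool_rot: [0.753, 0.658, -0.0, 0.0]
ft_force: [-0.6, -1.7, 3.9]
opening: 0.002
```

>>> drive_tool --steps '[[[0.0004, 0.003, 0], [0, 0, 0], 0.0], [[0.0008, 0.006, 0], [0, 0, 0], 0.0]]'

```text
time: 11.65
position: [0.492, 0.0523, 0.0358]
tool_rot: [0.753, 0.659, 0.0, 0.0]
ft_force: [-0.4, -2.6, 3.8]
opening: -0.0
```

Run:
```python
from h import *
st(); s,im,d,W=held('w12.png'); print('tcp',w2g(s['position']))
fitg(W,-.02,.12,.053,.07,.022,.038)
```

```text
t 11.65 pos [0.492  0.0523 0.0358] jawyaw -7.62 z [ 0.  0. -1.] F [-0.4 -2.6  3.8] open -0.0 q [-0.52  0.4   0.48  1.9  -0.23  0.9  -0.06]
tcp [-0.00115778 -0.01866047]
17469 x,z,slopex,slopez [ 0.0003  0.0384  0.0015 -0.0309] y range [-0.0082  0.0941]
```

>>> drive_tool --steps '[[[0.0004, 0.003, 0], [0, 0, 0], 0.0], [[0.0008, 0.006, 0], [0, 0, 0], 0.0]]'

```text
time: 11.9
position: [0.4928, 0.0581, 0.0358]
tool_rot: [0.753, 0.658, -0.0, 0.0]
ft_force: [-1.4, -1.7, 4.5]
opening: -0.0
```

>>> drive_tool --steps '[[[0.0003, 0.002, 0], [0, 0, 0], 0.0], [[0.0003, 0.002, 0], [0, 0, 0], 0.0]]'

```text
time: 12.1
position: [0.4932, 0.0608, 0.0358]
tool_rot: [0.752, 0.659, 0.0, -0.0]
ft_force: [-0.1, -1.9, 3.1]
opening: -0.003
```

>>> drive_tool --steps '[[[0.0003, 0.002, 0], [0, 0, 0], 0.0], [[0.0003, 0.002, 0], [0, 0, 0], 0.0]]'

```text
time: 12.3
position: [0.4933, 0.062, 0.0358]
tool_rot: [0.753, 0.659, -0.0, 0.0]
ft_force: [-0.7, -1.5, 3.4]
opening: -0.001
```

Run:
```python
from h import *
st(); s,im,d,W=held('w13.png'); print('tcp',w2g(s['position']))
fitg(W,-.02,.104,.053,.07,.022,.038)
```

```text
t 12.3 pos [0.4933 0.062  0.0358] jawyaw -7.62 z [-0. -0. -1.] F [-0.7 -1.5  3.4] open -0.001 q [-0.53  0.4   0.47  1.89 -0.23  0.9  -0.08]
tcp [-0.00118114 -0.00885146]
17299 x,z,slopex,slopez [ 0.0002  0.0389  0.0018 -0.0295] y range [0.0017 0.1031]
```

>>> drive_tool --steps '[[[0.0002, 0.0015, 0], [0, 0, 0], 0.0], [[0.0002, 0.0015, 0], [0, 0, 0], 0.0]]'

```text
time: 12.55
position: [0.4933, 0.0621, 0.0358]
tool_rot: [0.753, 0.658, -0.001, 0.001]
ft_force: [-1.5, -4.0, 4.9]
opening: -0.002
```

>>> drive_tool --steps '[[[0.0002, 0.0015, 0], [0, 0, 0], 0.0], [[0.0002, 0.0015, 0], [0, 0, 0], 0.0]]'

```text
time: 12.75
position: [0.4933, 0.0622, 0.0358]
tool_rot: [0.753, 0.658, -0.001, 0.001]
ft_force: [-1.9, -7.4, 5.6]
opening: 0.0
```

>>> drive_tool --steps '[[[0.0002, 0.0015, 0], [0, 0, 0], 0.0], [[0.0002, 0.0015, 0], [0, 0, 0], 0.0]]'

```text
time: 12.95
position: [0.4933, 0.0623, 0.0358]
tool_rot: [0.753, 0.658, -0.002, 0.001]
ft_force: [-2.4, -10.1, 6.9]
opening: -0.004
```

The sleeve is home: the shoulder stop shows as a firm 10 N with no further travel, so this sleeve passes. Next I back off and draw it off the pin.

>>> drive_tool --steps '[[[-0.002, -0.015, 0], [0, 0, 0], 0.0], [[-0.002, -0.015, 0.04], [0, 0, 0], 0.0], [[-0.002, -0.015, 0.09], [0, 0, 0], 0.085], [[0.003, 0.025, 0.1], [0, 0, 0], 0.085], [[0.01, 0.069, 0.1], [0, 0, 0], 0.085]]'

```text
time: 13.45
position: [0.5065, 0.136, 0.1389]
tool_rot: [0.754, 0.657, 0.004, 0.001]
ft_force: [1.4, 0.7, -0.7]
opening: 0.509
```

>>> drive_tool --steps '[[[0, 0, -0.03], [0, 0, 0], 0.085], [[0, 0, -0.03], [0, 0, 0], 0.085], [[0, 0, -0.03], [0, 0, 0], 0.085], [[0, 0, -0.03], [0, 0, 0], 0.085]]'

```text
time: 13.85
position: [0.5045, 0.1344, 0.1065]
tool_rot: [0.753, 0.658, 0.0, 0.0]
ft_force: [0.0, -0.7, -0.9]
opening: 0.99
```

Run:
```python
from h import *
st(); s,im,d,W=held('w14.png'); print('tcp',w2g(s['position']))
fitg(W,.06,.104,.04,.07,.022,.038)
```

```text
t 13.85 pos [0.5045 0.1344 0.1065] jawyaw -7.75 z [ 0.001  0.    -1.   ] F [ 0.  -0.7 -0.9] open 0.99 q [-0.66  0.35  0.47  1.75 -0.18  1.08 -0.27]
tcp [8.57089904e-05 6.44135748e-02]
3229 x,z,slopex,slopez [0.0001 0.0378 0.0002 0.0011] y range [0.0604 0.1037]
```

>>> drive_tool --steps '[[[0, 0, -0.03], [0, 0, 0], 0.085], [[0, 0, -0.06], [0, 0, 0], 0.085], [[0, 0, -0.081], [0, 0, 0], 0.085], [[0, 0, -0.081], [0, 0, 0], 0.085], [[0, 0, -0.081], [0, 0, 0], 0.085]]'

```text
time: 14.4
position: [0.5048, 0.135, 0.0257]
tool_rot: [0.753, 0.658, 0.001, 0.0]
ft_force: [0.5, -0.1, 1.3]
opening: 0.994
```

>>> drive_tool --steps '[[[0, 0, 0], [0, 0, 0], 0.055], [[0, 0, 0], [0, 0, 0], 0.03], [[0, 0, 0], [0, 0, 0], 0.03], [[0, 0, 0], [0, 0, 0], 0.03], [[0, 0, 0], [0, 0, 0], 0.03]]' --grip_force 30

```text
time: 14.9
position: [0.5045, 0.1357, 0.0258]
tool_rot: [0.753, 0.659, 0.001, 0.0]
ft_force: [-1.9, 0.4, 5.0]
opening: 0.378
```

Run:
```python
from h import *
st(); print(w2g(env.state()['position']))
```

```text
t 14.9 pos [0.5045 0.1357 0.0258] jawyaw -7.62 z [ 0.001  0.001 -1.   ] F [-1.9  0.4  5. ] open 0.378 q [-0.63  0.45  0.43  1.84 -0.24  0.9  -0.22]
[-0.00017128  0.06573784]
```

>>> drive_tool --steps '[[[-0.0007, -0.005, 0], [0, 0, 0], 0.03], [[-0.002, -0.015, 0], [0, 0, 0], 0.03], [[-0.0034, -0.025, 0], [0, 0, 0], 0.03], [[-0.0048, -0.035, 0], [0, 0, 0], 0.03], [[-0.0062, -0.045, 0], [0, 0, 0], 0.03]]'

```text
time: 15.4
position: [0.4987, 0.0935, 0.0258]
tool_rot: [0.752, 0.659, 0.002, -0.001]
ft_force: [0.5, 5.5, 5.2]
opening: 0.375
```

>>> drive_tool --steps '[[[-0.0014, -0.01, 0], [0, 0, 0], 0.03], [[-0.0027, -0.02, 0], [0, 0, 0], 0.03], [[-0.004, -0.029, 0], [0, 0, 0], 0.03], [[-0.004, -0.029, 0], [0, 0, 0], 0.03], [[-0.004, -0.029, 0], [0, 0, 0], 0.03]]'

```text
time: 15.9
position: [0.4945, 0.0618, 0.0257]
tool_rot: [0.753, 0.659, 0.001, 0.0]
ft_force: [-0.7, 1.6, 7.4]
opening: 0.38
```

Run:
```python
from h import *
st(); s,im,d,W=held('w15.png'); print('tcp',w2g(s['position']))
fitg(W,.0,.045,.03,.1,.022,.04)
fitg(W,.055,.09,.03,.06,.0145,.038)
```

```text
t 15.9 pos [0.4945 0.0618 0.0257] jawyaw -7.62 z [ 0.002  0.001 -1.   ] F [-0.7  1.6  7.4] open 0.38 q [-0.52  0.41  0.45  1.9  -0.23  0.88 -0.08]
tcp [-2.53741644e-05 -8.83722353e-03]
6264 x,z,slopex,slopez [ 0.0003  0.0375  0.0102 -0.0899] y range [0.0003 0.0444]
5050 x,z,slopex,slopez [ 0.0002  0.0378 -0.0009  0.0015] y range [0.0554 0.0897]
```

Run:
```python
from h import *
s,im,d,W=held(); G=w2g(W)
m=(abs(G[...,0])<.004)&(W[...,2]>.045)&(W[...,2]<.07)&(G[...,1]>0)&(G[...,1]<.07)
h,e=np.histogram(G[m][:,1],np.arange(0,.071,.003)); 
for a,b in zip(e,h): print(round(a,3),b,np.median(W[m][:,2][(G[m][:,1]>=a)&(G[m][:,1]<a+.003)]) if b else '')
```

```text
0.0 99 0.05970010320742982
0.003 98 0.05958669998933608
0.006 99 0.059588667044596234
0.009 101 0.05974031500974859
0.012 111 0.059801118548309065
0.015 111 0.05959307394774842
0.018 112 0.05960512508343316
0.021 110 0.05965911465569716
0.024 120 0.05964516729706316
0.027 149 0.05939096558259996
0.03 2 0.058898703503168046
0.033 0 
0.036 0 
0.039 0 
0.042 25 0.05026791689787823
0.045 108 0.05107411278659843
0.048 116 0.05203073830633739
0.051 127 0.05216667305477809
0.054 127 0.05208099511918035
0.057 131 0.05231602080412454
0.06 141 0.052199002980120084
0.063 137 0.05223427099836702
0.066 132 0.05220221017369048
```

>>> drive_tool --steps '[[[0, 0, 0.015], [0, 0, 0], 0.03], [[0, 0, 0.05], [0, 0, 0], 0.03], [[0, 0, 0.1], [0, 0, 0], 0.03], [[0, 0.03, 0.12], [0, 0, 0], 0.03], [[0, 0.075, 0.12], [0, 0, 0], 0.03]]'

```text
time: 16.5
position: [0.4974, 0.1328, 0.1487]
tool_rot: [0.755, 0.655, 0.003, 0.003]
ft_force: [0.6, 0.3, -1.7]
opening: 0.376
```

>>> drive_tool --steps '[[[0, 0.05, 0], [0, 0, 0], 0.03], [[0, 0.1, 0], [0, 0, 0], 0.03], [[0, 0.15, 0], [0, 0, 0], 0.03], [[0, 0.2, 0], [0, 0, 0], 0.03], [[0, 0.25, 0], [0, 0, 0], 0.03]]'

```text
time: 17.0
position: [0.4934, 0.3872, 0.1437]
tool_rot: [0.753, 0.658, -0.001, 0.001]
ft_force: [1.0, 0.1, -0.6]
opening: 0.374
```

>>> drive_tool --steps '[[[0, 0.05, 0], [0, 0, 0], 0.03], [[-0.006, 0.08, 0], [0, 0, 2.2], 0.03], [[-0.006, 0.08, 0], [0, 0, 2.2], 0.03], [[-0.006, 0.08, 0], [0, 0, 2.2], 0.03], [[-0.006, 0.08, 0], [0, 0, 2.2], 0.03]]'

```text
time: 17.5
position: [0.4889, 0.4637, 0.144]
tool_rot: [0.741, 0.672, -0.001, 0.001]
ft_force: [0.1, 0.1, 0.1]
opening: 0.38
```

Run:
```python
from h import *
st(); s,im,d,W=held('w16.png')
hsv=cv2.cvtColor(im,cv2.COLOR_RGB2HSV)
m=(hsv[...,1]>120)&(abs(hsv[...,0].astype(int)-60)<15)&(W[...,2]>-.01)&(W[...,2]<.03)
p=W[m]; r=cv2.minAreaRect(p[:,:2].astype(np.float32)); print(len(p),r,p.min(0),p.max(0))
```

```text
t 17.5 pos [0.4889 0.4637 0.144 ] jawyaw -5.6 z [ 0.    -0.003 -1.   ] F [0.1 0.1 0.1] open 0.38 q [-0.98  0.62  0.34  1.23 -0.2   1.33 -0.75]
15483 ((0.48587971925735474, 0.4662927985191345), (0.11935796588659286, 0.16458790004253387), 85.00122833251953) [3.98860259e-01 4.00677970e-01 3.49233184e-04] [0.57231297 0.53195987 0.02337685]
```

View pics/w16.png

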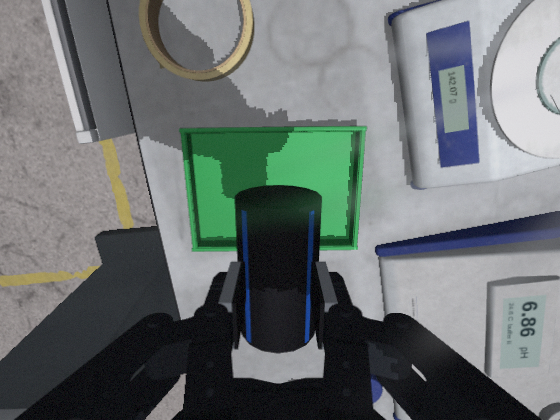

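The tray is centred at (276,188) in the picture and measures (0.486,0.466) in the world. The sleeve is aligned above it.

>>> drive_tool --steps '[[[-0.003, 0.003, -0.03], [0, 0, 0.5], 0.03], [[-0.003, 0.003, -0.07], [0, 0, 0.5], 0.03], [[-0.003, 0.003, -0.1], [0, 0, 0.5], 0.03], [[-0.003, 0.003, -0.12], [0, 0, 0.5], 0.03], [[-0.003, 0.003, -0.13], [0, 0, 0.5], 0.03]]'

```text
time: 18.05
position: [0.4843, 0.4662, 0.0127]
tool_rot: [0.738, 0.675, -0.002, 0.001]
ft_force: [-4.7, -6.4, 40.3]
opening: 0.377
```

>>> drive_tool --steps '[[[0, 0, 0], [0, 0, 0], 0.03], [[0, 0, 0], [0, 0, 0], 0.03], [[0, 0, 0], [0, 0, 0], 0.03]]'

```text
time: 18.35
position: [0.4858, 0.4698, 0.0161]
tool_rot: [0.737, 0.676, 0.001, 0.0]
ft_force: [0.1, -0.3, -1.3]
opening: 0.378
```

>>> drive_tool --steps '[[[0, -0.002, -0.0015], [0, 0, 0], 0.03], [[0, -0.002, -0.002], [0, 0, 0], 0.045], [[0, -0.002, -0.002], [0, 0, 0], 0.06], [[0, -0.002, -0.002], [0, 0, 0], 0.085], [[0, -0.002, -0.002], [0, 0, 0], 0.085]]'

```text
time: 18.85
position: [0.4848, 0.4677, 0.013]
tool_rot: [0.737, 0.676, 0.0, -0.0]
ft_force: [1.2, 0.3, -0.1]
opening: 0.987
```

>>> drive_tool --steps '[[[0, 0, 0], [0, 0, 0], 0.085], [[0, 0, 0.02], [0, 0, 0], 0.085], [[0, 0, 0.06], [0, 0, 0], 0.085], [[0, 0, 0.1], [0, 0, 0], 0.085], [[0, -0.03, 0.14], [0, 0, 0], 0.085]]'

```text
time: 19.35
position: [0.4822, 0.4427, 0.1536]
tool_rot: [0.734, 0.679, 0.001, -0.002]
ft_force: [0.6, 1.6, 0.5]
opening: 0.994
```

Run:
```python
from h import *
st(); s,im,d,W=held('w17.png')
m=near(W,.486,.466,.048,.028,.06); print(m.sum(),fit_sleeve(W[m]))
```

```text
t 19.35 pos [0.4822 0.4427 0.1536] jawyaw -4.49 z [-0.001  0.004 -1.   ] F [0.6 1.6 0.5] open 0.994 q [-0.97  0.57  0.34  1.29 -0.19  1.32 -0.71]
4140 (array([0.48552755, 0.46675626]), np.float64(0.024830100700023738), np.float64(-5.044759935729633), np.float64(0.0782779962425188), np.float64(0.0004783099763680727))
```

>>> drive_tool --steps '[[[0, -0.05, 0.03], [0, 0, 3], 0.085], [[0, -0.1, 0.05], [0, 0, 6], 0.085], [[0, -0.15, 0.05], [0, 0, 9], 0.085], [[0, -0.2, 0.05], [0, 0, 12], 0.085], [[-0.01, -0.25, 0.05], [0, 0, 15], 0.085]]'

```text
time: 19.9
position: [0.4776, 0.1967, 0.2033]
tool_rot: [0.642, 0.767, 0.001, 0.001]
ft_force: [0.7, 0.3, 0.2]
opening: 0.998
```

>>> drive_tool --steps '[[[0, -0.05, 0], [0, 0, 3], 0.085], [[0, -0.1, 0], [0, 0, 6], 0.085], [[-0.01, -0.15, 0], [0, 0, 9], 0.085], [[-0.02, -0.2, 0], [0, 0, 10], 0.085], [[-0.03, -0.25, 0], [0, 0, 10], 0.085]]'

```text
time: 20.4
position: [0.4466, -0.0498, 0.203]
tool_rot: [0.573, 0.819, 0.0, 0.0]
ft_force: [1.7, -0.0, 1.0]
opening: 0.997
```

>>> drive_tool --steps '[[[0, -0.05, -0.02], [0, 0, 0], 0.085], [[0, -0.09, -0.05], [0, 0, 0], 0.085], [[0, -0.12, -0.09], [0, 0, 0], 0.085], [[0, -0.12, -0.09], [0, 0, 0], 0.085], [[0, -0.12, -0.09], [0, 0, 0], 0.085]]'

```text
time: 20.9
position: [0.446, -0.1684, 0.1118]
tool_rot: [0.574, 0.819, -0.001, -0.001]
ft_force: [-0.2, 0.6, 1.4]
opening: 0.994
```

Run:
```python
from h import *
st(); s,im,d,W=held('w18.png')
m=near(W,.443,-.178,.06,.012,.05); print(m.sum(),fit_sleeve(W[m]))
c=fit_sleeve(W[m])[0]; m=near(W,*c,.055,.012,.05); print(m.sum(),fit_sleeve(W[m]))
```

```text
t 20.9 pos [ 0.446  -0.1684  0.1118] jawyaw 19.9 z [-0.003  0.    -1.   ] F [-0.2  0.6  1.4] open 0.994 q [-0.19  0.27  0.62  1.86 -0.18  1.06  0.85]
4861 (array([ 0.44621809, -0.18371434]), np.float64(0.021807881237096833), np.float64(21.6529318947037), np.float64(0.07842178052169034), np.float64(0.0005438272980242366))
4861 (array([ 0.44621809, -0.18371434]), np.float64(0.021807881237096833), np.float64(21.6529318947037), np.float64(0.07842178052169034), np.float64(0.0005438272980242366))
```

>>> drive_tool --steps '[[[0, -0.015, -0.02], [0, 0, 1.7], 0.085], [[0, -0.015, -0.05], [0, 0, 1.7], 0.085], [[0, -0.015, -0.06], [0, 0, 1.7], 0.085], [[0, -0.015, -0.06], [0, 0, 1.7], 0.085], [[0, -0.015, -0.06], [0, 0, 1.7], 0.085]]'

```text
time: 21.45
position: [0.4487, -0.1819, 0.054]
tool_rot: [0.56, 0.829, 0.001, 0.001]
ft_force: [0.6, -0.1, 0.6]
opening: 0.994
```

```bash
python3 -c "
from h import *
st()"
```

```text
t 21.45 pos [ 0.4487 -0.1819  0.054 ] jawyaw 21.89 z [ 0.002 -0.    -1.   ] F [ 0.6 -0.1  0.6] open 0.994 q [-0.12  0.36  0.59  1.92 -0.25  0.93  0.97]
```

>>> drive_tool --steps '[[[-0.0015, -0.0015, -0.02], [0, 0, 0], 0.085], [[-0.002, -0.0015, -0.04], [0, 0, 0], 0.085], [[-0.002, -0.0015, -0.0445], [0, 0, 0], 0.085], [[-0.002, -0.0015, -0.0445], [0, 0, 0], 0.085], [[-0.002, -0.0015, -0.0445], [0, 0, 0], 0.085]]'

```text
time: 21.95
position: [0.4466, -0.1845, 0.0096]
tool_rot: [0.561, 0.828, 0.0, 0.001]
ft_force: [0.8, -0.8, 0.6]
opening: 0.998
```

>>> drive_tool --steps '[[[0, 0, 0], [0, 0, 0], 0.055], [[0, 0, 0], [0, 0, 0], 0.03], [[0, 0, 0], [0, 0, 0], 0.03], [[0, 0, 0], [0, 0, 0], 0.03], [[0, 0, 0], [0, 0, 0], 0.03]]' --grip_force 30

```text
time: 22.45
position: [0.4463, -0.1841, 0.0089]
tool_rot: [0.561, 0.828, 0.001, 0.001]
ft_force: [-0.2, 1.1, 5.9]
opening: 0.386
```

```bash
python3 -c "
from h import *
st()"
```

```text
t 22.45 pos [ 0.4463 -0.1841  0.0089] jawyaw 21.79 z [ 0.002  0.    -1.   ] F [-0.2  1.1  5.9] open 0.386 q [-0.09  0.43  0.56  1.96 -0.31  0.83  1.02]
```

>>> drive_tool --steps '[[[0, 0, 0.03], [0, 0, 0], 0.03], [[0, 0, 0.08], [0, 0, -3], 0.03], [[0, 0.02, 0.12], [0, 0, -10], 0.03], [[0.015, 0.07, 0.12], [0, 0, -18], 0.03], [[0.03, 0.115, 0.12], [0, 0, -26], 0.03]]'

```text
time: 22.95
position: [0.4729, -0.0795, 0.1297]
tool_rot: [0.728, 0.685, 0.001, 0.001]
ft_force: [1.0, 0.2, -1.0]
opening: 0.387
```

>>> drive_tool --steps '[[[0.01, 0.05, 0], [0, 0, -3.5], 0.03], [[0.018, 0.1, 0], [0, 0, -3.5], 0.03], [[0.019, 0.138, 0], [0, 0, -3.5], 0.03], [[0.019, 0.138, -0.04], [0, 0, -3.5], 0.03], [[0.019, 0.138, -0.07], [0, 0, -3.5], 0.03]]'

```text
time: 23.45
position: [0.4904, 0.0609, 0.0566]
tool_rot: [0.744, 0.668, -0.0, -0.0]
ft_force: [-0.2, 1.4, -1.0]
opening: 0.387
```

>>> drive_tool --steps '[[[0, 0, 0], [0, 0, 0], 0.03], [[0, 0, 0], [0, 0, 0], 0.03], [[0, 0, 0], [0, 0, 0], 0.03], [[0, 0, 0], [0, 0, 0], 0.03]]'

```text
time: 23.85
position: [0.4926, 0.0583, 0.0599]
tool_rot: [0.746, 0.666, 0.001, 0.001]
ft_force: [0.2, 0.8, -0.7]
opening: 0.389
```

Run:
```python
from h import *
st(); s,im,d,W=held('w19.png'); print('tcp in gauge',w2g(s['position']))
fitg(W,.0,.045,.055,.1,.022,.07)
fitg(W,.055,.09,.03,.06,.0145,.038)
```

```text
t 23.85 pos [0.4926 0.0583 0.0599] jawyaw -6.51 z [ 0.003  0.001 -1.   ] F [ 0.2  0.8 -0.7] open 0.389 q [-0.61  0.37  0.57  1.88 -0.25  0.95 -0.04]
tcp in gauge [-0.00140781 -0.01258155]
5951 x,z,slopex,slopez [-0.0023  0.0743 -0.0528  0.0734] y range [0.0004 0.0278]
3396 x,z,slopex,slopez [0.0002 0.0378 0.0013 0.0034] y range [0.0554 0.0897]
```

>>> drive_tool --steps '[[[0.003, 0.0102, 0], [0, 0, -1.2], 0.03], [[0.003, 0.0102, -0.005], [0, 0, -1.2], 0.03], [[0.003, 0.0102, -0.01], [0, 0, -1.2], 0.03], [[0.003, 0.0102, -0.01], [0, 0, -1.2], 0.03], [[0.003, 0.0102, -0.01], [0, 0, -1.2], 0.03]]'

```text
time: 24.4
position: [0.4938, 0.0679, 0.048]
tool_rot: [0.753, 0.658, -0.0, 0.0]
ft_force: [-0.7, 0.2, -1.5]
opening: 0.386
```

Run:
```python
from h import *
st(); s,im,d,W=held('w20.png'); print('tcp in gauge',w2g(s['position']))
fitg(W,.0,.042,.055,.1,.022,.062)
fitg(W,.055,.09,.03,.06,.0145,.038)
```

```text
t 24.4 pos [0.4938 0.0679 0.048 ] jawyaw -7.71 z [-0.001 -0.001 -1.   ] F [-0.7  0.2 -1.5] open 0.386 q [-0.62  0.4   0.57  1.88 -0.26  0.94 -0.06]
tcp in gauge [-0.00147141 -0.00293418]
6676 x,z,slopex,slopez [-0.001   0.0609 -0.0071 -0.0241] y range [0.0005 0.0368]
3691 x,z,slopex,slopez [0.0002 0.0378 0.0002 0.0023] y range [0.0554 0.0896]
```

>>> drive_tool --steps '[[[0.0012, 0, -0.008], [0, 0, 0], 0.03], [[0.0012, 0, -0.014], [0, 0, 0], 0.03], [[0.0012, 0, -0.018], [0, 0, 0], 0.03], [[0.0012, 0, -0.0215], [0, 0, 0], 0.03], [[0.0012, 0, -0.0215], [0, 0, 0], 0.03]]'

```text
time: 24.95
position: [0.4948, 0.0686, 0.0261]
tool_rot: [0.753, 0.658, -0.001, -0.0]
ft_force: [0.1, -0.3, -0.5]
opening: 0.385
```

>>> drive_tool --steps '[[[0, 0, 0], [0, 0, 0], 0.03], [[0, 0, 0], [0, 0, 0], 0.03]]'

```text
time: 25.15
position: [0.4956, 0.0687, 0.027]
tool_rot: [0.753, 0.658, 0.0, 0.0]
ft_force: [0.1, -0.1, -0.2]
opening: 0.384
```

Run:
```python
from h import *
st(); s,im,d,W=held('w21.png'); print('tcp in gauge',w2g(s['position']))
fitg(W,.0,.042,.035,.1,.022,.04)
```

```text
t 25.15 pos [0.4956 0.0687 0.027 ] jawyaw -7.66 z [ 0.  0. -1.] F [ 0.1 -0.1 -0.2] open 0.384 q [-0.6   0.43  0.55  1.9  -0.29  0.89 -0.04]
tcp in gauge [ 0.00019049 -0.00188674]
7644 x,z,slopex,slopez [ 0.0005  0.0401  0.0134 -0.0583] y range [0.0004 0.0378]
```

>>> drive_tool --steps '[[[0, 0, -0.0015], [0, 0, 0], 0.03], [[0, 0, -0.0018], [0, 0, 0], 0.045], [[0, 0, -0.0018], [0, 0, 0], 0.07], [[0, 0, -0.0018], [0, 0, 0], 0.085], [[0, 0, -0.0018], [0, 0, 0], 0.085]]'

```text
time: 25.7
position: [0.4956, 0.0687, 0.0251]
tool_rot: [0.753, 0.658, 0.0, 0.0]
ft_force: [-0.1, -0.4, 0.6]
opening: 0.987
```

>>> drive_tool --steps '[[[0, 0, 0], [0, 0, 0], 0.085], [[0, 0, 0.02], [0, 0, 0], 0.085], [[0, 0, 0.06], [0, 0, 0], 0.085], [[0, 0, 0.1], [0, 0, 0], 0.085], [[0, 0, 0.1], [0, 0, 0], 0.085]]'

```text
time: 26.2
position: [0.5003, 0.0689, 0.1305]
tool_rot: [0.753, 0.658, 0.005, 0.003]
ft_force: [1.0, -0.1, -0.1]
opening: 0.994
```

>>> drive_tool --steps '[[[-0.005, -0.04, 0], [0, 0, 0], 0.0], [[-0.01, -0.09, 0], [0, 0, 0], 0.0], [[-0.018, -0.125, 0], [0, 0, 0], 0.0], [[-0.018, -0.125, 0], [0, 0, 0], 0.0], [[-0.018, -0.125, 0], [0, 0, 0], 0.0]]'

```text
time: 26.7
position: [0.4769, -0.057, 0.1247]
tool_rot: [0.754, 0.657, 0.0, -0.0]
ft_force: [0.8, 1.3, -1.3]
opening: 0.134
```

Run:
```python
from h import *
st(); s,im,d,W=held('w22.png'); print('tcp in gauge',w2g(s['position']))
fitg(W,-.04,.03,.04,.07,.022,.04)
G=w2g(W);hsv=cv2.cvtColor(im,cv2.COLOR_RGB2HSV); b=(hsv[...,1]>150)&(abs(hsv[...,0].astype(int)-112)<12)
m=b&(W[...,2]>.057)&(W[...,2]<.068)&(G[...,1]<-.04)&(G[...,1]>-.13)&(abs(G[...,0])<.03); p=G[m]
print(len(p),p.min(0),p.max(0),np.percentile(p[:,1],[2,98]))
```

```text
t 26.7 pos [ 0.4769 -0.057   0.1247] jawyaw -7.83 z [-0.     0.001 -1.   ] F [ 0.8  1.3 -1.3] open 0.134 q [-0.47  0.27  0.67  1.84 -0.19  1.1   0.13]
tcp in gauge [-0.00128859 -0.12896279]
5324 x,z,slopex,slopez [ 0.0006  0.038   0.0035 -0.0008] y range [-0.0394  0.0167]
1441 [-0.01949815 -0.0760696 ] [ 0.02020596 -0.05805085] [-0.07581003 -0.05862691]
```

>>> drive_tool --steps '[[[0.002, 0.01, 0], [0, 0, 0], 0.0], [[0.002, 0.01, -0.04], [0, 0, 0], 0.0], [[0.002, 0.01, -0.08], [0, 0, 0], 0.0], [[0.002, 0.01, -0.088], [0, 0, 0], 0.0], [[0.002, 0.01, -0.088], [0, 0, 0], 0.0]]'

```text
time: 27.25
position: [0.4783, -0.0446, 0.0358]
tool_rot: [0.752, 0.659, -0.001, -0.001]
ft_force: [0.1, -0.1, 0.1]
opening: 0.0
```

>>> drive_tool --steps '[[[0, 0, 0], [0, 0, 0], 0.0], [[0, 0, 0], [0, 0, 0], 0.0], [[0, 0, 0], [0, 0, 0], 0.0]]'

```text
time: 27.55
position: [0.4809, -0.0463, 0.0385]
tool_rot: [0.753, 0.658, 0.001, 0.001]
ft_force: [0.4, -0.1, 0.4]
opening: 0.0
```

Run:
```python
from h import *
st(); print(w2g(env.state()['position']))
```

```text
t 27.55 pos [ 0.4809 -0.0463  0.0385] jawyaw -7.66 z [ 0.003  0.    -1.   ] F [ 0.4 -0.1  0.4] open 0.0 q [-0.43  0.39  0.62  1.94 -0.29  0.9   0.2 ]
[ 0.00123572 -0.11782959]
```

>>> drive_tool --steps '[[[0, 0.01, -0.001], [0, 0, 0], 0.0], [[0.0012, 0.019, -0.001], [0, 0, 0], 0.0], [[0.0024, 0.027, -0.001], [0, 0, 0], 0.0], [[0.0034, 0.035, -0.001], [0, 0, 0], 0.0], [[0.0045, 0.043, -0.001], [0, 0, 0], 0.0]]'

```text
time: 28.05
position: [0.4839, -0.0032, 0.036]
tool_rot: [0.753, 0.658, -0.0, 0.0]
ft_force: [-1.0, -4.6, 1.9]
opening: 0.001
```

>>> drive_tool --steps '[[[0.0007, 0.005, 0], [0, 0, 0], 0.0], [[0.0014, 0.01, 0], [0, 0, 0], 0.0], [[0.0021, 0.015, 0], [0, 0, 0], 0.0], [[0.0027, 0.02, 0], [0, 0, 0], 0.0], [[0.0034, 0.025, 0], [0, 0, 0], 0.0]]'

```text
time: 28.55
position: [0.4873, 0.0218, 0.036]
tool_rot: [0.753, 0.658, -0.0, 0.0]
ft_force: [-0.4, -1.7, 2.2]
opening: 0.003
```

>>> drive_tool --steps '[[[0.0005, 0.004, 0], [0, 0, 0], 0.0], [[0.001, 0.007, 0], [0, 0, 0], 0.0], [[0.0013, 0.009, 0], [0, 0, 0], 0.0]]'

```text
time: 28.85
position: [0.4886, 0.0311, 0.0359]
tool_rot: [0.753, 0.658, -0.0, -0.0]
ft_force: [-1.3, -2.0, 2.2]
opening: -0.003
```

Run:
```python
from h import *
st(); s,im,d,W=held('w23.png'); print('tcp',w2g(s['position']))
fitg(W,-.02,.1,.054,.07,.022,.038)
```

```text
t 28.85 pos [0.4886 0.0311 0.0359] jawyaw -7.65 z [-0.  0. -1.] F [-1.3 -2.   2.2] open -0.003 q [-0.57  0.4   0.6   1.92 -0.29  0.9   0.03]
tcp [-0.00171536 -0.0401346 ]
14907 x,z,slopex,slopez [ 0.0004  0.0379  0.0014 -0.0088] y range [-0.0191  0.0723]
```

Sleeve centre is at about 33 mm. I'll continue in 2 mm steps while watching the force.

>>> drive_tool --steps '[[[0.0004, 0.003, 0], [0, 0, 0], 0.0], [[0.0004, 0.003, 0], [0, 0, 0], 0.0]]'

```text
time: 29.1
position: [0.489, 0.0342, 0.0359]
tool_rot: [0.753, 0.658, 0.0, -0.0]
ft_force: [-0.4, -2.0, 1.0]
opening: 0.002
```

>>> drive_tool --steps '[[[0.0003, 0.002, 0], [0, 0, 0], 0.0], [[0.0003, 0.002, 0], [0, 0, 0], 0.0]]'

```text
time: 29.3
position: [0.4893, 0.036, 0.036]
tool_rot: [0.753, 0.658, 0.0, -0.0]
ft_force: [-0.3, -1.2, 0.6]
opening: -0.002
```

>>> drive_tool --steps '[[[0.0003, 0.002, 0], [0, 0, 0], 0.0], [[0.0003, 0.002, 0], [0, 0, 0], 0.0]]'

```text
time: 29.5
position: [0.4894, 0.0373, 0.0359]
tool_rot: [0.753, 0.658, -0.0, 0.0]
ft_force: [-0.6, -3.6, 1.8]
opening: -0.001
```

Run:
```python
from h import *
st(); s,im,d,W=held('w24.png'); print('tcp',w2g(s['position']))
fitg(W,-.02,.1,.054,.07,.022,.038)
```

```text
t 29.5 pos [0.4894 0.0373 0.0359] jawyaw -7.67 z [-0.    -0.001 -1.   ] F [-0.6 -3.6  1.8] open -0.001 q [-0.58  0.41  0.59  1.91 -0.29  0.9   0.02]
tcp [-0.00170812 -0.03380406]
15885 x,z,slopex,slopez [ 0.0004  0.0382  0.0012 -0.0214] y range [-0.0189  0.0785]
```

>>> drive_tool --steps '[[[0.0002, 0.0015, 0], [0, 0, 0], 0.0], [[0.0002, 0.0015, 0], [0, 0, 0], 0.0]]'

```text
time: 29.75
position: [0.4894, 0.0374, 0.0359]
tool_rot: [0.753, 0.658, -0.001, 0.001]
ft_force: [-1.8, -5.0, 2.0]
opening: 0.001
```

>>> drive_tool --steps '[[[0.0002, 0.0015, 0], [0, 0, 0], 0.0], [[0.0002, 0.0015, 0], [0, 0, 0], 0.0]]'

```text
time: 29.95
position: [0.4894, 0.0375, 0.0359]
tool_rot: [0.753, 0.658, -0.002, 0.001]
ft_force: [-2.3, -7.4, 2.8]
opening: -0.005
```

Run:
```python
from h import *
st(); s,im,d,W=held('w25.png'); print('tcp',w2g(s['position']))
fitg(W,-.02,.1,.054,.07,.022,.038)
```

```text
t 29.95 pos [0.4894 0.0375 0.0359] jawyaw -7.77 z [-0.001 -0.004 -1.   ] F [-2.3 -7.4  2.8] open -0.005 q [-0.58  0.41  0.6   1.91 -0.28  0.91  0.01]
tcp [-0.0017472  -0.03361348]
15890 x,z,slopex,slopez [ 0.0004  0.0381  0.0025 -0.0219] y range [-0.019   0.0785]
```

Travel stopped at 7 N, 25 mm short of home, so this one goes to red. Next I draw it off.

>>> drive_tool --steps '[[[-0.002, -0.015, 0], [0, 0, 0], 0.0], [[-0.002, -0.015, 0.04], [0, 0, 0], 0.0], [[-0.002, -0.015, 0.09], [0, 0, 0], 0.085], [[0.003, 0.025, 0.1], [0, 0, 0], 0.085], [[0.011, 0.068, 0.1], [0, 0, 0], 0.085]]'

```text
time: 30.5
position: [0.5039, 0.1102, 0.1396]
tool_rot: [0.754, 0.657, 0.004, 0.001]
ft_force: [-0.3, 0.8, -0.6]
opening: 0.503
```

>>> drive_tool --steps '[[[0, 0, -0.03], [0, 0, 0], 0.085], [[0, 0, -0.03], [0, 0, 0], 0.085], [[0, 0, -0.03], [0, 0, 0], 0.085], [[0, 0, -0.03], [0, 0, 0], 0.085]]'

```text
time: 30.9
position: [0.5018, 0.1079, 0.1069]
tool_rot: [0.753, 0.658, 0.001, 0.0]
ft_force: [-0.9, -0.1, 0.3]
opening: 0.996
```

Run:
```python
from h import *
st(); s,im,d,W=held('w26.png'); print('tcp',w2g(s['position']))
fitg(W,.03,.1,.054,.07,.022,.038)
```

```text
t 30.9 pos [0.5018 0.1079 0.1069] jawyaw -7.78 z [ 0.002  0.    -1.   ] F [-0.9 -0.1  0.3] open 0.996 q [-0.71  0.35  0.6   1.78 -0.22  1.08 -0.17]
tcp [0.00093373 0.03780398]
2933 x,z,slopex,slopez [ 0.0002  0.0378  0.0023 -0.001 ] y range [0.0306 0.0793]
```

>>> drive_tool --steps '[[[-0.0007, 0.001, -0.03], [0, 0, 0], 0.085], [[-0.0007, 0.001, -0.06], [0, 0, 0], 0.085], [[-0.0007, 0.001, -0.081], [0, 0, 0], 0.085], [[-0.0007, 0.001, -0.081], [0, 0, 0], 0.085], [[-0.0007, 0.001, -0.081], [0, 0, 0], 0.085]]'

```text
time: 31.45
position: [0.5011, 0.1092, 0.0259]
tool_rot: [0.753, 0.658, 0.001, 0.0]
ft_force: [0.4, -0.3, 0.4]
opening: 0.995
```

>>> drive_tool --steps '[[[0, 0, 0], [0, 0, 0], 0.055], [[0, 0, 0], [0, 0, 0], 0.03], [[0, 0, 0], [0, 0, 0], 0.03], [[0, 0, 0], [0, 0, 0], 0.03], [[0, 0, 0], [0, 0, 0], 0.03]]' --grip_force 35

```text
time: 31.95
position: [0.501, 0.1099, 0.0259]
tool_rot: [0.753, 0.658, 0.001, 0.0]
ft_force: [-1.1, -1.0, 6.1]
opening: 0.374
```

>>> drive_tool --steps '[[[-0.0007, -0.005, 0], [0, 0, 0], 0.03], [[-0.002, -0.015, 0], [0, 0, 0], 0.03], [[-0.0034, -0.025, 0], [0, 0, 0], 0.03], [[-0.0048, -0.035, 0], [0, 0, 0], 0.03], [[-0.0064, -0.047, 0], [0, 0, 0], 0.03]]'

```text
time: 32.45
position: [0.495, 0.0662, 0.0259]
tool_rot: [0.752, 0.659, 0.003, -0.001]
ft_force: [-0.1, 5.9, 4.9]
opening: 0.374
```

>>> drive_tool --steps '[[[0, 0, 0], [0, 0, 0], 0.03], [[0, 0, 0], [0, 0, 0], 0.03]]'

```text
time: 32.65
position: [0.4946, 0.0627, 0.0259]
tool_rot: [0.753, 0.658, 0.001, 0.0]
ft_force: [-0.8, 0.8, 7.4]
opening: 0.377
```

Run:
```python
from h import *
st(); s,im,d,W=held('w27.png'); print('tcp',w2g(s['position'])); G=w2g(W)
m=(abs(G[...,0])<.004)&(W[...,2]>.055)&(W[...,2]<.07)&(G[...,1]>0)&(G[...,1]<.09)
print('sleeve front',np.percentile(G[m][:,1],[50,98]),np.median(W[m][:,2]))
```

```text
t 32.65 pos [0.4946 0.0627 0.0259] jawyaw -7.68 z [ 0.001  0.001 -1.   ] F [-0.8  0.8  7.4] open 0.377 q [-0.6   0.43  0.57  1.9  -0.3   0.89 -0.02]
tcp [-2.59520699e-05 -7.99666904e-03]
sleeve front [0.0173477 0.0316001] 0.059667451529520556
```

>>> drive_tool --steps '[[[0, 0, 0.015], [0, 0, 0], 0.03], [[0, 0, 0.05], [0, 0, 0], 0.03], [[0, 0, 0.1], [0, 0, 0], 0.03], [[0, -0.03, 0.12], [0, 0, 0], 0.03], [[0, -0.075, 0.12], [0, 0, 2], 0.03]]'

```text
time: 33.2
position: [0.4969, -0.01, 0.1479]
tool_rot: [0.738, 0.675, 0.003, 0.002]
ft_force: [1.1, -1.4, -2.0]
opening: 0.37
```

>>> drive_tool --steps '[[[0, -0.05, 0], [0, 0, 2], 0.03], [[0, -0.1, 0], [0, 0, 4], 0.03], [[0, -0.15, 0], [0, 0, 6.6], 0.03], [[0, -0.2, 0], [0, 0, 6.6], 0.03], [[0, -0.25, 0], [0, 0, 6.6], 0.03]]'

```text
time: 33.7
position: [0.4927, -0.2642, 0.144]
tool_rot: [0.701, 0.713, -0.001, -0.001]
ft_force: [1.8, -0.3, -1.0]
opening: 0.374
```

>>> drive_tool --steps '[[[-0.003, -0.05, 0], [0, 0, 0], 0.03], [[-0.0076, -0.09, 0], [0, 0, 0], 0.03], [[-0.0076, -0.127, 0], [0, 0, 0], 0.03], [[-0.0076, -0.127, 0], [0, 0, 0], 0.03], [[-0.0076, -0.127, 0], [0, 0, 0], 0.03]]'

```text
time: 34.2
position: [0.4846, -0.3903, 0.1436]
tool_rot: [0.702, 0.712, -0.001, -0.001]
ft_force: [-0.5, 0.1, -1.7]
opening: 0.375
```

>>> drive_tool --steps '[[[0, 0, 0], [0, 0, 0], 0.03], [[0, 0, 0], [0, 0, 0], 0.03]]'

```text
time: 34.4
position: [0.4871, -0.3871, 0.1445]
tool_rot: [0.7, 0.714, 0.001, -0.001]
ft_force: [-0.2, 0.8, -1.2]
opening: 0.376
```

Run:
```python
from h import *
st(); s,im,d,W=held('w28.png')
hsv=cv2.cvtColor(im,cv2.COLOR_RGB2HSV); hh=hsv[...,0].astype(int)
m=(hsv[...,1]>150)&((hh<8)|(hh>172))&(W[...,2]>-.01)&(W[...,2]<.03)&(W[...,0]<.58)
p=W[m]; print(len(p),cv2.minAreaRect(p[:,:2].astype(np.float32)),p.min(0),p.max(0))
```

```text
t 34.4 pos [ 0.4871 -0.3871  0.1445] jawyaw 1.1 z [-0.     0.002 -1.   ] F [-0.2  0.8 -1.2] open 0.376 q [ 0.2   0.57  0.7   1.41 -0.37  1.3   0.95]
14993 ((0.48523709177970886, -0.3863373398780823), (0.16389022767543793, 0.11940592527389526), 0.8322376012802124) [ 0.40250666 -0.44687942  0.00060504] [ 0.56801217 -0.3261079   0.0237401 ]
```

View pics/w28.png

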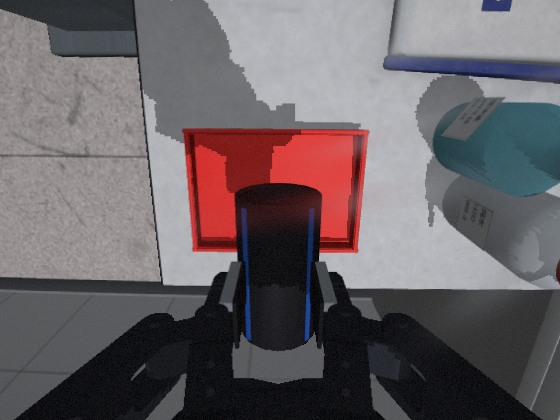

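The sleeve is above the red tray (276,190), which measures (0.485,-0.386), and the bottles at the right are clear. I'll lower it more gently than last time.

>>> drive_tool --steps '[[[-0.002, 0.001, -0.03], [0, 0, 0], 0.03], [[-0.002, 0.001, -0.07], [0, 0, 0], 0.03], [[-0.002, 0.001, -0.1], [0, 0, 0], 0.03], [[-0.002, 0.001, -0.11], [0, 0, 0], 0.03], [[-0.002, 0.001, -0.11], [0, 0, 0], 0.03]]'

```text
time: 34.95
position: [0.4839, -0.3865, 0.0336]
tool_rot: [0.701, 0.713, -0.0, -0.002]
ft_force: [1.0, 0.1, -0.1]
opening: 0.373
```

>>> drive_tool --steps '[[[0, 0, 0], [0, 0, 0], 0.03], [[0, 0, 0], [0, 0, 0], 0.03], [[0, 0, 0], [0, 0, 0], 0.03]]'

```text
time: 35.25
position: [0.4853, -0.3893, 0.0369]
tool_rot: [0.701, 0.713, 0.0, 0.002]
ft_force: [-0.1, -0.2, -0.9]
opening: 0.376
```

>>> drive_tool --steps '[[[0, 0.003, -0.007], [0, 0, 0], 0.03], [[0, 0.003, -0.014], [0, 0, 0], 0.03], [[0, 0.003, -0.019], [0, 0, 0], 0.03], [[0, 0.003, -0.022], [0, 0, 0], 0.03], [[0, 0.003, -0.023], [0, 0, 0], 0.03]]'

```text
time: 35.75
position: [0.484, -0.3845, 0.013]
tool_rot: [0.701, 0.713, 0.001, -0.001]
ft_force: [-2.7, 4.3, 11.4]
opening: 0.375
```

>>> drive_tool --steps '[[[0, 0, 0], [0, 0, 0], 0.03], [[0, 0, 0], [0, 0, 0], 0.045], [[0, 0, 0], [0, 0, 0], 0.06], [[0, 0, 0], [0, 0, 0], 0.085], [[0, 0, 0], [0, 0, 0], 0.085]]'

```text
time: 36.25
position: [0.4842, -0.3854, 0.0117]
tool_rot: [0.701, 0.713, -0.0, -0.0]
ft_force: [0.3, -0.0, 0.4]
opening: 0.989
```

>>> drive_tool --steps '[[[0, 0, 0], [0, 0, 0], 0.085], [[0, 0, 0.02], [0, 0, 0], 0.085], [[0, 0, 0.06], [0, 0, 0], 0.085], [[0, 0, 0.1], [0, 0, 0], 0.085], [[0, 0.03, 0.15], [0, 0, 0], 0.085]]'

```text
time: 36.75
position: [0.4821, -0.3634, 0.1562]
tool_rot: [0.703, 0.711, -0.002, 0.001]
ft_force: [0.6, 0.4, 0.5]
opening: 0.996
```

>>> drive_tool --steps '[[[-0.02, 0.05, 0.04], [0, 0, 0], 0.085], [[-0.04, 0.1, 0.08], [0, 0, 0], 0.085], [[-0.04, 0.12, 0.1], [0, 0, 0], 0.085], [[-0.04, 0.12, 0.1], [0, 0, 0], 0.085], [[-0.04, 0.12, 0.1], [0, 0, 0], 0.085]]'

```text
time: 37.25
position: [0.4455, -0.2385, 0.2563]
tool_rot: [0.7, 0.714, 0.001, 0.001]
ft_force: [-0.1, -0.3, -0.4]
opening: 0.995
```

Run:
```python
from h import *
st(); s,im,d,W=held('w29.png')
m=near(W,.485,-.386,.048,.028,.06); print('red wrist',m.sum(),fit_sleeve(W[m]) if m.sum()>200 else '')
c,im,d=grab('top'); save('top1.png',im); W=world(c,d)
for n,(x,y) in dict(red=(.484,-.386),green=(.484,.464)).items():
    m=near(W,x,y,.05,.03,.07)&(im.max(2)<110); print(n,m.sum(),fit_sleeve(W[m]) if m.sum()>50 else '')
z=np.load('top0.npz'); dW=np.abs(z['im'].astype(int)-im).sum(2)>90
n,l,stt,ce=cv2.connectedComponentsWithStats(dW.astype(np.uint8)); print([(a[:5].tolist()) for a in stt[1:] if a[4]>12])
```

```text
t 37.25 pos [ 0.4455 -0.2385  0.2563] jawyaw 1.14 z [ 0.004 -0.    -1.   ] F [-0.1 -0.3 -0.4] open 0.995 q [-0.16  0.23  0.76  1.56 -0.16  1.41  0.64]
red wrist 1623 (array([ 0.48442502, -0.3841859 ]), np.float64(0.02477063536320754), np.float64(0.8834851061918522), np.float64(0.07903461517800878), np.float64(0.0005607740640599331))
red 19 
green 305 (array([0.48438417, 0.46381383]), np.float64(0.024620353308429453), np.float64(-4.7742217206610125), np.float64(0.08018172270243556), np.float64(0.0020342624984691776))
[[439, 206, 20, 34, 351], [309, 209, 143, 211, 5155], [204, 219, 26, 17, 360], [302, 222, 8, 11, 58], [309, 222, 6, 13, 44], [455, 223, 5, 6, 16], [474, 224, 22, 35, 304], [158, 226, 26, 14, 302], [351, 228, 27, 20, 344], [464, 229, 4, 5, 14], [325, 246, 35, 19, 296], [69, 311, 178, 109, 3639], [266, 327, 44, 49, 1187], [406, 327, 12, 22, 52], [81, 339, 13, 11, 67], [99, 345, 6, 3, 15], [77, 351, 8, 8, 27], [96, 351, 12, 26, 174], [51, 357, 30, 33, 642], [285, 364, 9, 7, 26], [314, 374, 15, 7, 77], [329, 380, 20, 14, 137], [266, 398, 44, 22, 462], [123, 401, 6, 6, 15], [267, 402, 9, 4, 22], [320, 404, 15, 16, 75], [130, 407, 11, 8, 28], [332, 408, 8, 12, 36]]
```

View pics/top1.png

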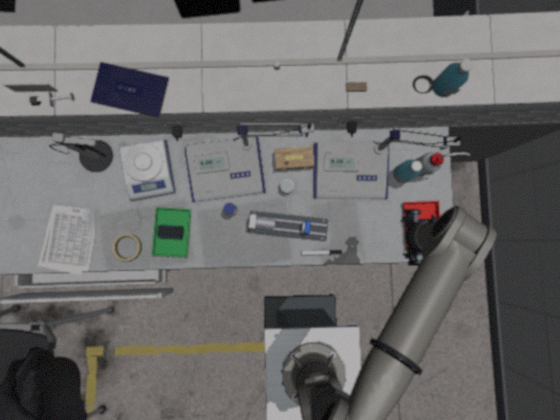

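The top view shows the green-tray sleeve at (172,233). The arm partly hides the red tray at (420,230). The bystanders (marker, jar, bottles and tape) look unchanged. The wrist fit puts the red-tray sleeve at 24.8 mm height, centred, so I'm handing in.

```bash
python3 -c "
from station import env
print(env.finish_job())"
```

```text
the job is handed in; nothing more can be done
None
```

I gauged both sleeves and laid each in its tray, then handed the job in at about 37 s; no verdict was reported.

- **Left sleeve:** it went fully home against the shoulder, stopping firmly at about 10 N. I drew it off and laid it in the green tray.
- **Right sleeve:** it stopped about 25 mm short with about 7 N on it, and I did not force it. I drew it off and laid it in the red tray.

**Last checks:**
- **Sleeve positions:** the green-tray sleeve measured 24.8 mm up by the wrist camera and 24.6 mm by a final top-camera check. The red-tray sleeve measured 24.8 mm by the wrist camera. Both lay within about 3 mm of their tray centres.
- **Red tray from above:** the arm hid it in the last top picture, so that placing rests on the wrist-camera measurement alone.
- **Bystanders:** they look unmoved in the top picture. I judged this by eye, not by measurement.
- **Contact force:** the first placing touched the green tray floor with a brief 40 N at the wrist, through the held sleeve. I lowered the second more slowly and it read about 11 N.

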